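# Change the tubes of a rotator, slide its clip carriage home and pin it

## Robot

A 6-joint arm with a two-finger parallel gripper is mounted at the origin on the work surface. World frame = base frame: x ahead of the robot, y to its left, z up, the work surface at z = 0. Lengths are in m, angles in degrees, forces in N, time in s.
With the tool pointing down it reaches from about 0.325 to 0.925 m from the base axis. Payload 3.1 kg.
Tool frame: the origin (TCP) lies midway between the tips of the shut fingers; the grasp point (between the pads) lies 19 mm behind it; z points along the fingers, y is the line along which they close (so a half turn about z gives the same grasp; the last joint's range is limited). The gripper opens to 85 mm and grips with 20 to 120 N. Pads are 22 mm wide; open, the fingers measure 114 mm over their backs; the gripper's body (76 mm by 85 mm) begins 54 mm behind the grasp point. The pads swing forward as they close: fully open they stand 13 mm farther back than shut.
Start: joints at [59.003, 12.427, 92.441, -0, 75.132, -6.429], TCP at [0.26, 0.568, 0.231] pointing down, gripper open.
Joint ranges: [-157.48, 157.48], [-44.54, 120.13], [17.64, 146.25], [-64.5, 244.5], [7.68, 150.69], [-147.95, 147.95]. Speed limits (degrees/s): [159.86, 159.86, 180, 180, 180, 180].

## Interface

Orientations are given as a 3x3 rotation matrix whose columns are the frame's x, y, z axes.
In Python, from rig import ctrl, vision gives the robot as it stands. The module is installed in compiled form; this text tells all that it offers.
- The arm moves only by the tool arm_command, never from a script. Its argument "targets" is a list of rows, each a list of 3 entries, a list of its own where there are three numbers: the shift along the world's x, y, z in mm, then the turn, a rotation vector about the world's x, y, z in rad, then the finger opening in mm, from 0 to 85.4. In form: [[[dx, dy, dz], [wx, wy, wz], hand], ...]. A call has exactly 10 rows; each row is the pose to reach, as a shift and turn from the pose commanded when the call began; what a row does not reach only later rows make up. A row lasts 1/8 s, in which the tool goes at most 62.5 mm and 10.7 degrees, less where a joint would pass 70% of its speed; a pose out of reach is approached as far as the arm can. A call with a gripper value outside its range is refused whole. The fingers move at their own pace and stop on an object; the grip force is fixed at half the most. Time passes only in rows, so rows that repeat a pose let the fingers close, or fill a call up. It gives the time, the measured TCP pose, the force, the opening and the grip force at its end, in the units of the state.
- ctrl.observe(): the state, without advancing time (a new reading comes with each control period).
- vision.capture(name): name is "side" or "top" or "wrist"; returns a dict with "frame" (400x640x3 uint8, blue, green, red), "depth" (400x640 float32, m along the optical axis (not along the pixel's ray), 0 where there is no reading), "vfov" (degrees; the focal length in pixels is half the picture's height over the tangent of half this angle, whatever the lens; pixels are square), "cx", "cy" (the principal point, pixels), "pose" (4x4, takes a point from camera to world coordinates). Camera axes: x right, y down, z forward; pixel columns grow to the right and rows downward; lengths in m; the calibration is good to about 2 mm. A picture is of the moment at which its call begins.
- ctrl.close_job(): hands the job in; it is judged then, once.
The state is a dict: "clock": time; "qpos": joint angles; "joint_velocities": joint speeds; "tau": joint torques, N m; "eef_pos": TCP position; "tool_rot": TCP orientation; "wrist_force": force on the tool from outside, world axes, zero at the start; "wrist_torque": the same for the moment, N m; "gripper_width": finger opening in m; "grip_force": force on a finger pad.
Only numpy, scipy, OpenCV 4.12 (cv2) and the standard library are available. Lean on these libraries where they do the work, as an engineer would, in place of code of your own. Each camera call takes 0.05 s, during which the arm holds its last target. There are 200 camera calls.

## Task

Change the load of the tube rotator. Lay the finished tubes that are in its clips flat in the empty tray, and press every fresh tube lying on the bench down sideways into the carriage's spring clips, one to a station, about centred and snapped fully home on both rails. Then lift the release bar, slide the carriage to its running position, where its lug lines up behind the lock bracket, and let the bar drop right into that notch; then push the lock pin through bracket and lug until its handle is up against the bracket, leaving the petri dishes and the timer where they are.

Things in the scene. Friction and masses are not known exactly. Their poses are not given: they have to be found in the camera images.
- rotator: Tube rotator, fixed: foot plate 130 x 500 mm, white drive head (160 mm tall, from 236 mm along +y), low bearing post at the -y end, level cradle with two tracks between. Origin on the bench under its middle; +y along the cradle to the drive head, +x away from the robot. Beneath the clips nothing is above 81 mm but the tracks (90 mm high, 28 to 40 mm off the middle line).
- carriage (a joint): Position (m) of the clip carriage along the cradle, growing towards the drive head, -0.004 to 0.154. Notches at 0, 0.03, 0.06, 0.09, 0.12 and 0.15, each with 1.5 mm of play. Running position: notch 0.12, where the lug's hole lies behind the bracket's. It starts caught in notch 0.03. It moves only while the release bar is held up, then with under 2 N.
- release_bar (a joint): Lift (m) of the release bar: 0 = down, tooth locked in a notch; 0.018 = top stop. The tooth clears the rack from 0.014: hold at 0.015 to 0.018 while sliding. Lifting takes 3.5 to 6 N; spring and weight push it down, and let go between notches its round tooth slides into the nearest one.
- bar_grip (a point): Middle of the release bar's grip: a round black bar 14 mm thick, lying level along rotator x between two steel posts 38 mm either side of this point, 150 mm above the bench when down, on the outer (-y) end of the carriage, 67 mm from clip station 1. 30 mm are free below it.
- clip1 (a point): Where the middle of a tube lies when home in clip station 1 of 4 (1 farthest from the drive head, 62 mm apart), 116.5 mm above the bench. Its two upward-opening clips, 10 mm wide, stand on rails 27 mm either side along rotator x; 44 mm between is free for fingers. Tube axis along rotator x, cap either way. The lips touch a centred tube 20 mm above home; about 12 N straight down snaps it in.
- clip2 (a point): Where the middle of a tube lies when home in clip station 2 of 4 (1 farthest from the drive head, 62 mm apart), 116.5 mm above the bench. Its two upward-opening clips, 10 mm wide, stand on rails 27 mm either side along rotator x; 44 mm between is free for fingers. Tube axis along rotator x, cap either way. The lips touch a centred tube 20 mm above home; about 12 N straight down snaps it in.
- clip3 (a point): Where the middle of a tube lies when home in clip station 3 of 4 (1 farthest from the drive head, 62 mm apart), 116.5 mm above the bench. Its two upward-opening clips, 10 mm wide, stand on rails 27 mm either side along rotator x; 44 mm between is free for fingers. Tube axis along rotator x, cap either way. The lips touch a centred tube 20 mm above home; about 12 N straight down snaps it in.
- clip4 (a point): Where the middle of a tube lies when home in clip station 4 of 4 (1 farthest from the drive head, 62 mm apart), 116.5 mm above the bench. Its two upward-opening clips, 10 mm wide, stand on rails 27 mm either side along rotator x; 44 mm between is free for fingers. Tube axis along rotator x, cap either way. The lips touch a centred tube 20 mm above home; about 12 N straight down snaps it in.
- tube1: Fresh capped 50 ml tube, absent in some starts: white body 29 mm in diameter, hexagonal blue cap 29 mm across flats (it does not roll); 116 mm long, about 65 g. Origin on the axis; +x points to the cap, which spans x = +36 to +56 mm; plain body -45 to +36, cone to -60 mm. Lies on the bench (axis 14.5 mm up) in front of the rotator.
- tube2: Fresh capped 50 ml tube, absent in some starts: white body 29 mm in diameter, hexagonal blue cap 29 mm across flats (it does not roll); 116 mm long, about 65 g. Origin on the axis; +x points to the cap, which spans x = +36 to +56 mm; plain body -45 to +36, cone to -60 mm. Lies on the bench (axis 14.5 mm up) in front of the rotator.
- tube3: Fresh capped 50 ml tube, absent in some starts: white body 29 mm in diameter, hexagonal blue cap 29 mm across flats (it does not roll); 116 mm long, about 65 g. Origin on the axis; +x points to the cap, which spans x = +36 to +56 mm; plain body -45 to +36, cone to -60 mm. Lies on the bench (axis 14.5 mm up) in front of the rotator.
- tube4: Fresh capped 50 ml tube, absent in some starts: white body 29 mm in diameter, hexagonal blue cap 29 mm across flats (it does not roll); 116 mm long, about 65 g. Origin on the axis; +x points to the cap, which spans x = +36 to +56 mm; plain body -45 to +36, cone to -60 mm. Lies on the bench (axis 14.5 mm up) in front of the rotator.
- done1: Finished tube, absent in some starts, of the same make and size as the fresh ones (origin and axes alike); starts home in clip station 1, cap away from the robot. Pulling it straight up out of the clips takes about 10 N.
- done2: Finished tube, absent in some starts, of the same make and size as the fresh ones (origin and axes alike); starts home in clip station 2, cap away from the robot. Pulling it straight up out of the clips takes about 10 N.
- done3: Finished tube, absent in some starts, of the same make and size as the fresh ones (origin and axes alike); starts home in clip station 3, cap away from the robot. Pulling it straight up out of the clips takes about 10 N.
- done4: Finished tube, absent in some starts, of the same make and size as the fresh ones (origin and axes alike); starts home in clip station 4, cap away from the robot. Pulling it straight up out of the clips takes about 10 N.
- tray: Empty grey tray on the bench, fixed, 160 (its x) x 180 (its y) mm outside, 28 mm high, walls 4 mm, floor about 4 mm thick. Origin under its middle; z up. Two tubes lie in it side by side along its x with room for fingers if 38 mm either side of the middle along its y.
- lock_pin: Loose lock pin lying on the bench: black square handle 46 mm long, 18 x 18 mm, with a steel shank 12 mm in diameter, 46 mm long, its last 8 mm tapered. 70 g. Origin in the middle of the handle (9 mm up when lying); +x points along the shank; shoulder (handle meets shank) at x = +23 mm, tip at +69 mm.
- pin_tip (a point): The tip of the lock pin's shank.
- bracket_hole (a point): Mouth of the 15 mm round hole in the lock bracket, an upright 8 mm plate (40 mm wide, top 104 mm up) on the robot's side of the cradle; the hole runs level along rotator +x, 86 mm above the bench. In front of it all is free down to the bench; 18 mm behind the plate comes the carriage's lug. With the pin fully home its shoulder rests on the plate, its tip 46 mm beyond this point.
- lug_hole (a point): Centre of the 15 mm hole through the carriage's lug (upright 8 mm steel plate, 26 mm wide, riding with the carriage), along rotator x. In the running position it lies 30 mm straight behind the bracket hole's mouth, within the play of the notch.
- dish_stack: Stack of petri dishes, 90 mm in diameter, 60 mm tall; bystander. Origin under its middle.
- timer: Small bench timer, 60 x 75 x 24 mm; bystander.
Things that resemble listed ones, but are neither listed nor needed, are in the scene too. Leave any green look-alike of the tube1 alone. Several things look just like the lock_pin: the one meant starts nearest to the robot's base.

How it is judged (in metres and radians):
On the way, in this order (a step that is already met when the one before it is completed fails the run):
1. every finished tube lies in the tray and every fresh tube is snapped home in clips, one to a station (x of done1 in the frame of tray between -0.075 and 0.075 m and y of done1 in the frame of tray between -0.085 and 0.085 m and height (world z) of each of done1, done2, done3, done4 below 0.035 m and angle between done1's own x axis and vertical between 1.35 and 1.79 rad and x of done2 in the frame of tray between -0.075 and 0.075 m and y of done2 in the frame of tray between -0.085 and 0.085 m and angle between done2's own x axis and vertical between 1.35 and 1.79 rad and x of done3 in the frame of tray between -0.075 and 0.075 m and y of done3 in the frame of tray between -0.085 and 0.085 m and angle between done3's own x axis and vertical between 1.35 and 1.79 rad and x of done4 in the frame of tray between -0.075 and 0.075 m and y of done4 in the frame of tray between -0.085 and 0.085 m and angle between done4's own x axis and vertical between 1.35 and 1.79 rad and ((horizontal distance between tube1 and clip1 below 0.012 m and z of tube1 in the frame of clip1 below 0.004 m) or (horizontal distance between tube1 and clip2 below 0.012 m and z of tube1 in the frame of clip2 below 0.004 m) or (horizontal distance between tube1 and clip3 below 0.012 m and z of tube1 in the frame of clip3 below 0.004 m) or (horizontal distance between tube1 and clip4 below 0.012 m and z of tube1 in the frame of clip4 below 0.004 m)) and angle between the x axis of each of tube1, tube2, tube3, tube4 and the x axis of rotator, either way round below 0.12 rad and ((horizontal distance between tube2 and clip1 below 0.012 m and z of tube2 in the frame of clip1 below 0.004 m) or (horizontal distance between tube2 and clip2 below 0.012 m and z of tube2 in the frame of clip2 below 0.004 m) or (horizontal distance between tube2 and clip3 below 0.012 m and z of tube2 in the frame of clip3 below 0.004 m) or (horizontal distance between tube2 and clip4 below 0.012 m and z of tube2 in the frame of clip4 below 0.004 m)) and ((horizontal distance between tube3 and clip1 below 0.012 m and z of tube3 in the frame of clip1 below 0.004 m) or (horizontal distance between tube3 and clip2 below 0.012 m and z of tube3 in the frame of clip2 below 0.004 m) or (horizontal distance between tube3 and clip3 below 0.012 m and z of tube3 in the frame of clip3 below 0.004 m) or (horizontal distance between tube3 and clip4 below 0.012 m and z of tube3 in the frame of clip4 below 0.004 m)) and ((horizontal distance between tube4 and clip1 below 0.012 m and z of tube4 in the frame of clip1 below 0.004 m) or (horizontal distance between tube4 and clip2 below 0.012 m and z of tube4 in the frame of clip2 below 0.004 m) or (horizontal distance between tube4 and clip3 below 0.012 m and z of tube4 in the frame of clip3 below 0.004 m) or (horizontal distance between tube4 and clip4 below 0.012 m and z of tube4 in the frame of clip4 below 0.004 m))), for 0.2 s.
2. the carriage is caught in the running notch (0.120), release bar fully down (value of joint carriage between 0.115 and 0.125 m and value of joint release_bar below 0.004 m), for 0.2 s.
3. the lock pin is through bracket and lug, handle up against the bracket (x of pin_tip in the frame of bracket_hole above 0.04 m and y of pin_tip in the frame of bracket_hole between -0.008 and 0.008 m and z of pin_tip in the frame of bracket_hole between -0.008 and 0.008 m and angle between the x axis of lock_pin and the x axis of rotator, either way round below 0.25 rad), for 0.2 s.
At the end, for the whole second after the job is handed in: Finished tubes lie in the tray; fresh ones are in clips (12 mm in plan, at most 4 mm high, square within 0.12 rad); carriage 0.120 within 5 mm, bar under 4 mm; pin tip over 40 mm past the bracket's mouth (46 = home), within 8 mm and 0.25 rad of its axis; all at rest (all of step 1 and all of step 2 and all of step 3 and linear speed of each of tube1, tube2, tube3, tube4, done1, done2, done3, done4, lock_pin below 0.02 m/s); the robot touches nothing.
It fails at once if the dish stack is knocked aside (more than 40 mm) (distance of dish_stack from where it was at the start of the episode above 0.04 m).
It fails at once if the timer is knocked aside (more than 40 mm) (distance of timer from where it was at the start of the episode above 0.04 m).
Of done1, done2, done3, done4 only 1 to 2 are there at a start; the rules pass over those that are not, and their reading is None.
Of tube1, tube2, tube3, tube4 only 3 to 4 are there at a start; the rules pass over those that are not, and their reading is None.
At some moment in a run one of tube1, tube2, tube3, tube4, lock_pin may be knocked a few centimetres aside while the robot is not near it.
Once in a run the grip may slacken for a moment while it holds something.
It also fails if it takes over 210 s, if anything falls off the work surface, if the arm or the gripper's body presses on something with over 40 N, if the wrist force passes 120 N, or if a joint passes its speed limit or range.

## Working session

There is one attempt and no reset: what is moved stays moved. The work goes in short steps, Python scripts to look and compute and a tool call to move; the robot and the scene stay as the last step left them, time stands still between calls to the robot, and variables do not carry over. Pictures are saved under pics/ and viewed, at most 14 in all, crops included, and the job is handed in when it is done.

Besides the shell and the picture viewer there is one more tool, called as name(argument=value, ...) on one line, values as JSON. arm_command: Moves the arm, as the interface text tells. Its arguments: {"type":"object","properties":{"targets":{"type":"array"}},"required":["targets"]}

```bash
mkdir -p pics; cat > h.py <<'E'
import numpy as np, cv2
from rig import ctrl, vision
def cap(n):
    c=vision.capture(n); c['f']=200/np.tan(np.radians(c['vfov'])/2); return c
def pts(c):
    d=c['depth']; v,u=np.mgrid[0:400,0:640]
    p=np.stack([(u-c['cx'])/c['f']*d,(v-c['cy'])/c['f']*d,d],-1)
    return p@c['pose'][:3,:3].T+c['pose'][:3,3]
def ray(c,u,v,z):
    r=c['pose'][:3,:3]@np.array([(u-c['cx'])/c['f'],(v-c['cy'])/c['f'],1]); o=c['pose'][:3,3]
    return o+r*(z-o[2])/r[2]
def pix(c,p):
    q=c['pose'][:3,:3].T@(np.array(p)-c['pose'][:3,3]); return q[:2]/q[2]*c['f']+[c['cx'],c['cy']]
E
python3 - <<'E'
from h import *
for n in ['top','side']:
    c=cap(n); cv2.imwrite(f'pics/{n}0.png',c['frame']); print(n,c['pose'].round(3),c['f'],c['cx'],c['cy'])
    np.savez(f'{n}0.npz',**c)
s=ctrl.observe(); print(s['clock'],s['tool_rot'])
E
```

```text
top [[-0.023 -0.997  0.076  0.372]
 [-0.999  0.024  0.021 -0.067]
 [-0.023 -0.075 -0.997  1.34 ]
 [ 0.     0.     0.     1.   ]] 445.81159329427703 315.52931629072555 202.99575651652108
side [[-0.999 -0.017  0.03   0.433]
 [-0.034  0.643 -0.765  0.643]
 [-0.007 -0.766 -0.643  0.726]
 [ 0.     0.     0.     1.   ]] 388.7506669966225 318.51389388331734 199.17026069169646
0.1 [[-9.09468925e-01  4.15770383e-01 -1.12429896e-03]
 [ 4.15771825e-01  9.09467083e-01 -1.84771133e-03]
 [ 2.54289249e-04 -2.14788787e-03 -9.99997661e-01]]
```

View pics/top0.png

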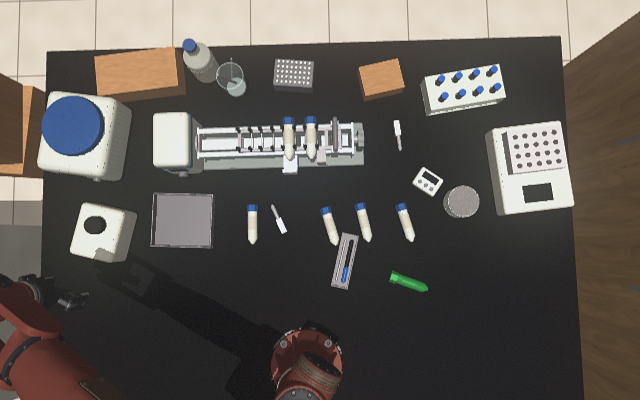

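View pics/side0.png

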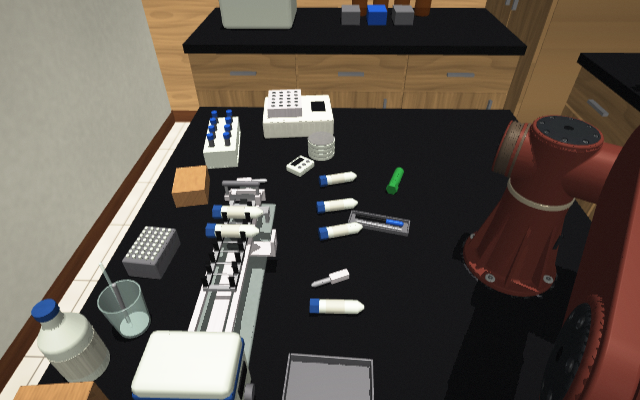

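```bash
cat > m0.py <<'E'
from h import *
c=dict(np.load('top0.npz')); P=pts(c); f=c['frame'].astype(int); b,g,r=f[...,0],f[...,1],f[...,2]
hsv=cv2.cvtColor(c['frame'],cv2.COLOR_BGR2HSV)
blue=((hsv[...,0]>95)&(hsv[...,0]<125)&(hsv[...,1]>140)).astype(np.uint8)
n,l,st,ce=cv2.connectedComponentsWithStats(blue)
for i in range(1,n):
    if st[i,4]>12: 
        m=l==i; print('blue',ce[i].round(1),st[i,4],np.median(P[m],0).round(3))
# white stuff on bench: height 5..35mm
m=((P[...,2]>0.006)&(P[...,2]<0.045)&(c['depth']>0)).astype(np.uint8)
n,l,st,ce=cv2.connectedComponentsWithStats(m)
for i in range(1,n):
    if 30<st[i,4]<3000:
        q=P[l==i]; xy=q[:,:2]; (cx,cy),(w,h),a=cv2.minAreaRect((xy*1000).astype(np.float32))
        print('low',ce[i].round(1),st[i,4],'c',round(cx),round(cy),'size',round(w),round(h),round(a,1),'zmax',np.percentile(q[:,2],95).round(3))
big=cv2.resize(c['frame'][95:185,145:375],None,fx=3.4,fy=3.4,interpolation=cv2.INTER_CUBIC); cv2.imwrite('pics/rot.png',big)
a=c['frame'][195:250,230:430]; a=cv2.resize(a,None,fx=3.5,fy=3.5,interpolation=cv2.INTER_CUBIC)
d=cv2.resize(c['frame'][100:160,360:440],None,fx=3.5,fy=3.5,interpolation=cv2.INTER_CUBIC)
o=np.zeros((a.shape[0]+d.shape[0],700,3),np.uint8);o[:a.shape[0],:a.shape[1]]=a;o[a.shape[0]:,:d.shape[1]]=d; cv2.imwrite('pics/pins.png',o)
E
python3 m0.py
```

```text
blue [493.7  68.8] 33 [ 0.832 -0.552  0.104]
blue [476.2  72. ] 31 [ 0.825 -0.503  0.105]
blue [458.6  74.9] 31 [ 0.817 -0.453  0.103]
blue [441.2  78.2] 34 [ 0.811 -0.403  0.104]
blue [497.1  86. ] 34 [ 0.783 -0.558  0.104]
blue [479.7  88.8] 33 [ 0.776 -0.51   0.104]
blue [462.2  92.1] 34 [ 0.769 -0.461  0.103]
blue [444.5  95.2] 32 [ 0.762 -0.41   0.103]
blue [ 65.9 127. ] 1711 [0.685 0.641 0.155]
blue [80.  98.2] 14 [0.768 0.601 0.153]
blue [ 83.8 109.9] 20 [0.734 0.586 0.155]
blue [309.8 119.9] 23 [ 0.693 -0.031  0.131]
blue [287.4 120.2] 28 [0.696 0.032 0.131]
blue [360.2 205.9] 39 [ 0.46  -0.17   0.028]
blue [401.5 206.5] 42 [ 0.455 -0.291  0.029]
blue [251.7 207.8] 39 [0.461 0.15  0.028]
blue [325.1 210. ] 39 [ 0.45  -0.066  0.03 ]
blue [344.3 273.9] 58 [ 0.262 -0.118  0.015]
low [159.8  88.1] 455 c 831 433 size 104 239 35.2 zmax 0.043
low [209.   76.2] 107 c 873 273 size 31 77 33.6 zmax 0.043
low [377.1  90.9] 203 c 807 -226 size 147 71 64.9 zmax 0.042
low [235.7  77.4] 76 c 859 199 size 27 42 41.6 zmax 0.042
low [224.8  82.6] 33 c 844 228 size 6 27 85.5 zmax 0.041
low [426.
[... 1118 characters left out ...]
3 c 532 -373 size 75 65 54.4 zmax 0.027
low [447.9 204.3] 106 c 462 -433 size 85 32 9.6 zmax 0.043
low [181.5 218.7] 741 c 432 363 size 192 164 86.8 zmax 0.031
low [363.3 220.3] 381 c 415 -180 size 114 34 12.0 zmax 0.032
low [405.2 220.5] 379 c 412 -307 size 115 37 16.8 zmax 0.032
low [252.3 222.4] 377 c 416 152 size 33 116 90.0 zmax 0.032
low [278.5 219.7] 153 c 431 77 size 91 22 24.3 zmax 0.021
low [329.7 224.1] 379 c 407 -81 size 117 33 17.7 zmax 0.032
low [128.8 235.6] 242 c 388 519 size 15 148 78.6 zmax 0.043
low [344.7 259.5] 500 c 303 -119 size 57 160 78.4 zmax 0.017
low [407.2 281.1] 396 c 235 -304 size 116 33 67.7 zmax 0.032
low [304.3 347.5] 1208 c 33 8 size 143 212 10.4 zmax 0.036
```

View pics/rot.png

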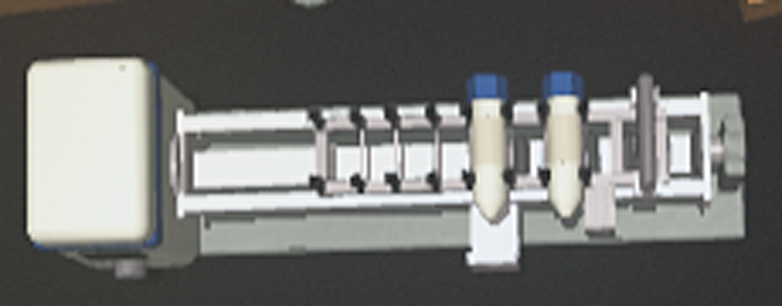

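View pics/pins.png

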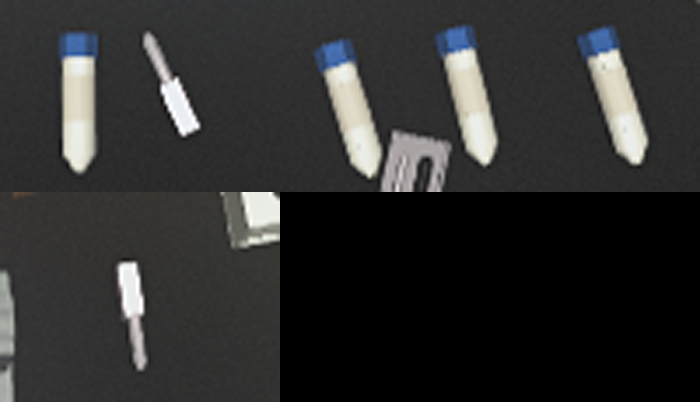

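```bash
python3 - <<'E'
from h import *
c=dict(np.load('top0.npz'));s=dict(np.load('side0.npz'))
a=cv2.resize(c['frame'][225:300,315:440],None,fx=4,fy=4,interpolation=cv2.INTER_CUBIC)
d=cv2.resize(s['frame'][195:295,290:415],None,fx=3,fy=3,interpolation=cv2.INTER_CUBIC)
o=np.zeros((600,500,3),np.uint8);o[:300,:500]=a;o[300:,:375]=d;cv2.imwrite('pics/holder.png',o)
E
```

```text
(no output)
```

View pics/holder.png

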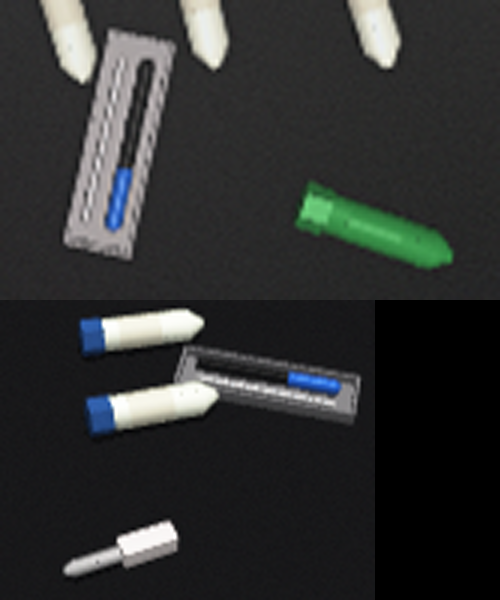

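arm_command(targets=[[[10,-40,20],[0,0,0.04],85],[[30,-90,60],[0,0,0.09],85],[[60,-145,110],[0,0,0.15],85],[[90,-200,140],[0,0,0.2],85],[[120,-255,160],[0,0,0.25],85],[[150,-310,170],[0,0,0.3],85],[[170,-365,170],[0,0,0.35],85],[[190,-420,170],[0,0,0.4],85],[[190,-475,170],[0,0,0.429],85],[[190,-530,170],[0,0,0.429],85]])

```text
clock: 1.35
eef_pos: [0.4495, 0.0436, 0.4007]
tool_rot: [[-1.0, -0.0, -0.001], [-0.0, 1.0, -0.0], [0.001, -0.0, -1.0]]
wrist_force: [0.9, -0.0, -1.0]
gripper_width: 0.0851
grip_force: 0.0
```

```bash
python3 - <<'E'
from h import *
c=cap('wrist'); np.savez('w1.npz',**c); cv2.imwrite('pics/w1.png',c['frame']); print(c['pose'].round(3),c['f'],c['cx'],c['cy'])
s=ctrl.observe(); print(s['clock'],s['eef_pos'],s['tool_rot'].round(3) if hasattr(s['tool_rot'],'round') else s['tool_rot'],s['qpos'])
E
```

```text
[[-0.001  0.957  0.29   0.376]
 [ 1.     0.001 -0.001  0.044]
 [-0.001  0.29  -0.957  0.544]
 [ 0.     0.     0.     1.   ]] 283.375675884908 316.6075865287332 197.83898684544107
1.4 [0.44955534 0.03599486 0.40065438] [[-1.     0.008 -0.001]
 [ 0.008  1.    -0.008]
 [ 0.001 -0.008 -1.   ]] [ -4.02649259 -14.54851405 101.24729229  -0.47634882  93.34284478
 -93.57360209]
```

View pics/w1.png

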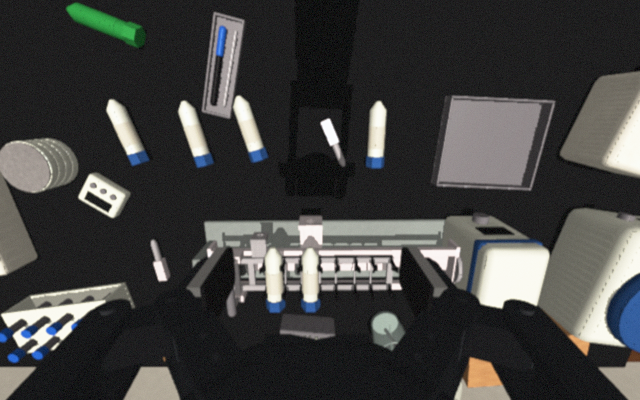

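```bash
cat > m1.py <<'E'
from h import *
import sys
for n in ['top0','w1']:
    c=dict(np.load(n+'.npz')); P=pts(c); ok=c['depth']>0; hsv=cv2.cvtColor(c['frame'],cv2.COLOR_BGR2HSV)
    X,Y,Z=P[...,0],P[...,1],P[...,2]
    R=ok&(X>.55)&(X<.76)&(Y>-.16)&(Y<.2)
    # tracks: z .087-.093
    t=R&(abs(Z-.09)<.004)&(Y>-.1)
    x,y=X[t],Y[t]
    h,e=np.histogram(x,bins=np.arange(.56,.76,.005)); print(n,'trackhist',dict(zip(e[:-1].round(3),h)))
    # foot edge: z~foot plate; front edge per y
    for lo,hi in [(.005,.03)]:
        m=R&(Z>lo)&(Z<hi)&(X<.66)
        ys=[];xs=[]
        for y0 in np.arange(-.15,.2,.01):
            k=m&(abs(Y-y0)<.005)
            if k.sum()>3: ys.append(y0); xs.append(X[k].min())
        a=np.polyfit(ys,xs,1); print('front foot edge',a, np.std(np.polyval(a,ys)-xs),np.median(Z[m]))
    # done tubes
    for y0 in (-.03,.032):
        m=R&(abs(Y-y0)<.025)&(Z>.117)&(Z<.14)&(X>.6)
        q=P[m]; (cx,cy),(w,h),a=cv2.minAreaRect((q[:,:2]*1000).astype(np.float32)); print('done',cx,cy,w,h,a,np.percentile(q[:,2],95), 'median y', np.median(q[:,1]))
    # bar
    m=ok&(Z>.14)&(Z<.175)&(X>.58)&(X<.76)&(Y>-.16)&(Y<-.05); q=P[m]
    if len(q)>5: (cx,cy),(w,h),a=cv2.minAreaRect((q[:,:2]*1000).astype(np.float32)); print('bar',len(q),cx,cy,w,h,a,np.percentile(q[:,2],[5,50,95]))
    # bracket top z .104
    m=ok&(abs(Z-.102)<.006)&(X>.54)&(X<.64)&(Y>-.1)&(Y<.1); q=P[m]
    if len(q)>5: (cx,cy),(w,h),a=cv2.minAreaRect((q[:,:2]*1000).astype(np.float32)); print('bracket',len(q),cx,cy,w,h,a); print(np.percentile(q,[2,50,98],axis=0).round(4))
    # head front/top
    m=ok&(abs(Z-.16)<.01)&(X>.55)&(X<.8)&(Y>.15)&(Y<.4); q=P[m]
    if len(q)>5: (cx,cy),(w,h),a=cv2.minAreaRect((q[:,:2]*1000).astype(np.float32)); print('head',cx,cy,w,h,a)
E
python3 m1.py
```

```text
top0 trackhist {np.float64(0.56): np.int64(0), np.float64(0.565): np.int64(0), np.float64(0.57): np.int64(0), np.float64(0.575): np.int64(0), np.float64(0.58): np.int64(3), np.float64(0.585): np.int64(0), np.float64(0.59): np.int64(0), np.float64(0.595): np.int64(0), np.float64(0.6): np.int64(0), np.float64(0.605): np.int64(5), np.float64(0.61): np.int64(100), np.float64(0.615): np.int64(108), np.float64(0.62): np.int64(10), np.float64(0.625): np.int64(0), np.float64(0.63): np.int64(1), np.float64(0.635): np.int64(0), np.float64(0.64): np.int64(1), np.float64(0.645): np.int64(1), np.float64(0.65): np.int64(1), np.float64(0.655): np.int64(0), np.float64(0.66): np.int64(1), np.float64(0.665): np.int64(0), np.float64(0.67): np.int64(10), np.float64(0.675): np.int64(7), np.float64(0.68): np.int64(8), np.float64(0.685): np.int64(61), np.float64(0.69): np.int64(12), np.float64(0.695): np.int64(0), np.float64(0.7): np.int64(0), np.float64(0.705): np.int64(0), np.float64(0.71): np.int64(0), np.float64(0.715): np.int64(0), np.float64(0.72): np.int64(0), np.float64(0.725): np.int64(0), np.floa
[... 2282 characters left out ...]
43359375 -30.190629959106445 41.471675872802734 107.43649291992188 89.85334014892578 0.13272913492012645 median y -0.028447462684776006
done 653.5961303710938 32.196224212646484 107.00127410888672 41.02336502075195 0.31719017028808594 0.13269416883478502 median y 0.03253504475031763
bar 190 668.8731079101562 -96.15711975097656 12.999263763427734 50.30772018432617 89.25064086914062 [0.15096817 0.15606035 0.15809891]
bracket 992 597.306396484375 -0.26422882080078125 82.7045669555664 199.77474975585938 1.0051066875457764
[[ 0.556  -0.0905  0.0969]
 [ 0.6169 -0.0446  0.102 ]
 [ 0.6339  0.0949  0.1059]]
head 623.5534057617188 348.7110290527344 103.63792419433594 97.66136932373047 1.28141450881958
```

```bash
cat > m2.py <<'E'
from h import *
for n in ['top0','w1']:
    c=dict(np.load(n+'.npz')); P=pts(c); ok=c['depth']>0; Z=P[...,2]; hsv=cv2.cvtColor(c['frame'],cv2.COLOR_BGR2HSV)
    m=(ok&(Z>.006)&(Z<.045)&(P[...,0]>.33)&(P[...,0]<.56)&(P[...,1]>-.36)&(P[...,1]<.3)).astype(np.uint8)
    k,l,st,ce=cv2.connectedComponentsWithStats(m)
    for i in range(1,k):
        if st[i,4]<90: continue
        v,u=np.nonzero(l==i); (cx,cy),wh,a=cv2.minAreaRect(np.stack([u,v],1).astype(np.float32))
        # rays onto plane of object mid-height
        for z in (.0145,.009):
            box=np.array([ray(c,*b,z)[:2] for b in cv2.boxPoints(((cx,cy),wh,a))])
            e=[box[1]-box[0],box[2]-box[1]]; L=max(e,key=np.linalg.norm); L=L*np.sign(L[0])
            print(n,'z',z,'ctr',(box.mean(0)*1000).round(1),'len',[round(np.linalg.norm(x)*1000) for x in e],'ang',np.degrees(np.arctan2(L[1],L[0])).round(1), 'px',round(cx),round(cy))
    m=ok&(Z>.022)&(Z<.034)&(P[...,0]>.32)&(P[...,0]<.54)&(P[...,1]>.24)&(P[...,1]<.49)
    q=P[m]; print('tray',len(q),cv2.minAreaRect((q[:,:2]*1000).astype(np.float32)))
E
python3 m2.py
```

```text
top0 z 0.0145 ctr [ 532.6 -345.3] len [36, 57] ang -2.3 px 418 180
top0 z 0.009 ctr [ 533.2 -346.4] len [36, 57] ang -2.3 px 418 180
top0 z 0.0145 ctr [430.1 282.4] len [162, 39] ang -0.2 px 208 220
top0 z 0.009 ctr [430.3 283.8] len [162, 39] ang -0.2 px 208 220
top0 z 0.0145 ctr [ 415.  -179.9] len [33, 115] ang 12.2 px 364 221
top0 z 0.009 ctr [ 415.2 -180.4] len [33, 115] ang 12.2 px 364 221
top0 z 0.0145 ctr [ 411.3 -305.6] len [36, 115] ang 16.2 px 406 222
top0 z 0.009 ctr [ 411.5 -306.6] len [36, 116] ang 16.2 px 406 222
top0 z 0.0145 ctr [416.6 150.5] len [32, 117] ang 1.9 px 253 223
top0 z 0.009 ctr [416.8 151.4] len [32, 117] ang 1.9 px 253 223
top0 z 0.0145 ctr [430.9  77.2] len [21, 91] ang 25.6 px 277 218
top0 z 0.009 ctr [431.2  77.7] len [21, 91] ang 25.6 px 277 218
top0 z 0.0145 ctr [406.2 -80.7] len [33, 117] ang 17.0 px 330 225
top0 z 0.009 ctr [406.3 -80.8] len [33, 118] ang 17.0 px 330 225
top0 z 0.0145 ctr [ 353.9 -129.5] len [56, 56] ang 76.2 px 347 242
top0 z 0.009 ctr [ 353.8 -129.8] len [56, 56] ang 76.2 px 347 242
tray 358 ((433.30218505859375, 360.354797363
[... 505 characters left out ...]
px 126 131
w1 z 0.009 ctr [ 411.5 -307.7] len [34, 119] ang 16.3 px 126 131
w1 z 0.0145 ctr [ 414.1 -180.1] len [31, 118] ang 13.2 px 194 133
w1 z 0.009 ctr [ 414.5 -182.4] len [32, 119] ang 13.2 px 194 133
w1 z 0.0145 ctr [416.3 151.4] len [118, 31] ang 0.3 px 376 134
w1 z 0.009 ctr [416.7 152.6] len [120, 31] ang 0.3 px 376 134
w1 z 0.0145 ctr [430.4  75.2] len [18, 91] ang 23.2 px 334 142
w1 z 0.009 ctr [431.   75.5] len [18, 92] ang 23.2 px 334 142
w1 z 0.0145 ctr [ 534.4 -355.1] len [57, 50] ang -37.7 px 112 197
w1 z 0.009 ctr [ 536.  -359.3] len [57, 50] ang -37.7 px 112 197
tray 1188 ((431.79034423828125, 360.3753662109375), (181.73863220214844, 160.30921936035156), 87.39047241210938)
```

arm_command(targets=[[[40,-14,-36],[0,0,0],50],[[80,-28,-72],[0,0,0],50],[[120,-42,-108],[0,0,0],50],[[160,-56,-144],[0,0,0],50],[[200,-68,-181],[0,0,0],50],[[200,-68,-181],[0,0,0],50],[[200,-68,-181],[0,0,0],50],[[200,-68,-181],[0,0,0],50],[[200,-68,-181],[0,0,0],50],[[200,-68,-181],[0,0,0],50]])

```text
clock: 2.65
eef_pos: [0.6498, -0.0222, 0.2221]
tool_rot: [[-1.0, -0.001, 0.003], [-0.001, 1.0, -0.0], [-0.003, -0.0, -1.0]]
wrist_force: [0.7, -0.6, 0.6]
gripper_width: 0.0499
grip_force: 0.0
```

```bash
python3 - <<'E'
from h import *
c=cap('wrist'); np.savez('w2.npz',**c); cv2.imwrite('pics/w2.png',c['frame'])
s=ctrl.observe(); print(s['clock'],s['eef_pos'],np.round(s['tool_rot'],4),s['gripper_width'])
P=pts(c); Z=P[...,2]
for y0 in (-.03,.032):
    m=(c['depth']>0)&(abs(P[...,1]-y0)<.025)&(Z>.118)&(Z<.14)&(P[...,0]>.58)&(P[...,0]<.71); q=P[m]
    print(len(q),cv2.minAreaRect((q[:,:2]*1000).astype(np.float32)) if len(q) else 0)
    for x0 in np.arange(.6,.7,.02):
        k=q[abs(q[:,0]-x0)<.008]
        if len(k)>5: j=k[k[:,2]>k[:,2].max()-.004]; print(x0.round(3),j[:,1].mean().round(4),k[:,1].min().round(4),k[:,1].max().round(4),k[:,2].max().round(4))
E
```

```text
2.7 [ 0.64972693 -0.02225665  0.22168141] [[-1.e+00 -4.e-04  2.e-03]
 [-4.e-04  1.e+00 -3.e-04]
 [-2.e-03 -3.e-04 -1.e+00]] 0.050049608710902145
4402 ((649.0203247070312, -30.015422821044922), (116.23957824707031, 42.440433502197266), 0.9861104488372803)
0.6 -0.0296 -0.0433 -0.0165 0.1323
0.62 -0.0303 -0.0508 -0.0092 0.136
0.64 -0.0297 -0.0441 -0.0153 0.1336
0.66 -0.0298 -0.0437 -0.0151 0.1327
0.68 -0.0283 -0.0508 -0.0083 0.1363
3947 ((648.687255859375, 32.245323181152344), (115.6867446899414, 42.556034088134766), 0.3314412236213684)
0.6 0.0315 0.0179 0.0447 0.1325
0.62 0.0344 0.0112 0.0534 0.1358
0.64 0.0319 0.0175 0.0462 0.133
0.66 0.0319 0.0176 0.0463 0.1332
0.68 0.0346 0.0112 0.0537 0.1362
```

View pics/w2.png

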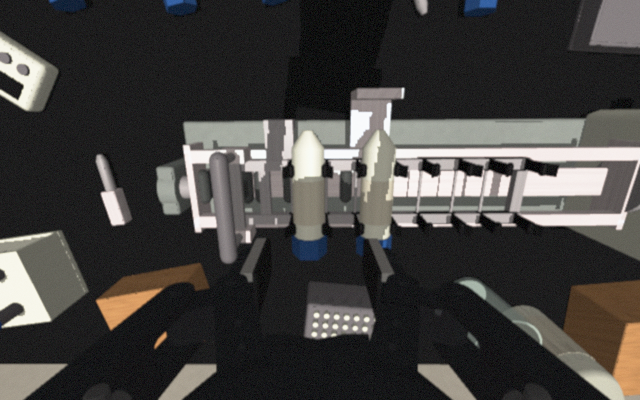

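arm_command(targets=[[[1,-8,-15],[0,0,0],50],[[1,-8,-50],[0,0,0],50],[[1,-8,-90],[0,0,0],50],[[1,-8,-117],[0,0,0],50],[[1,-8,-117],[0,0,0],50],[[1,-8,-117],[0,0,0],20],[[1,-8,-117],[0,0,0],20],[[1,-8,-117],[0,0,0],20],[[1,-8,-117],[0,0,0],20],[[1,-8,-117],[0,0,0],20]])

```text
clock: 3.95
eef_pos: [0.6516, -0.0307, 0.1045]
tool_rot: [[-1.0, -0.0, 0.002], [-0.0, 1.0, -0.001], [-0.002, -0.001, -1.0]]
wrist_force: [0.8, -0.7, 2.4]
gripper_width: 0.0264
grip_force: 59.5
```

arm_command(targets=[[[0,0,10],[0,0,0],20],[[0,0,22],[0,0,0],20],[[0,0,40],[0,0,0],20],[[0,0,80],[0,0,0],20],[[0,0,130],[0,0,0],20],[[-30,40,140],[0,0,0],20],[[-60,90,140],[0,0,0],20],[[-90,140,140],[0,0,0],20],[[-120,190,140],[0,0,0],20],[[-120,190,140],[0,0,0],20]])

```text
clock: 5.2
eef_pos: [0.5294, 0.1631, 0.2466]
tool_rot: [[-1.0, -0.006, 0.003], [-0.006, 1.0, 0.002], [-0.003, 0.002, -1.0]]
wrist_force: [-0.2, -0.2, -0.7]
gripper_width: 0.027
grip_force: 61.0
```

arm_command(targets=[[[-25,60,0],[0,0,0],20],[[-50,120,0],[0,0,-0.02],20],[[-75,180,-20],[0,0,-0.047],20],[[-97,238,-60],[0,0,-0.047],20],[[-97,238,-115],[0,0,-0.047],20],[[-97,238,-165],[0,0,-0.047],20],[[-97,238,-205],[0,0,-0.047],20],[[-97,238,-225],[0,0,-0.047],20],[[-97,238,-234],[0,0,-0.047],20],[[-97,238,-235],[0,0,-0.047],20]])

```text
clock: 6.45
eef_pos: [0.4351, 0.3981, 0.0096]
tool_rot: [[-0.999, 0.047, 0.002], [0.047, 0.999, 0.001], [-0.002, 0.001, -1.0]]
wrist_force: [0.1, -0.6, -0.0]
gripper_width: 0.0265
grip_force: 61.0
```

arm_command(targets=[[[0,0,-2],[0,0,0],48],[[0,0,-2],[0,0,0],48],[[0,0,0],[0,0,0],48],[[0,0,60],[0,0,0.02],48],[[0,0,120],[0,0,0.047],48],[[0,0,180],[0,0,0.047],48],[[10,-50,210],[0,0,0.047],48],[[40,-100,210],[0,0,0.047],48],[[70,-150,210],[0,0,0.047],48],[[95,-200,210],[0,0,0.047],48]])

```text
clock: 7.7
eef_pos: [0.5296, 0.1961, 0.2192]
tool_rot: [[-1.0, -0.001, 0.002], [-0.001, 1.0, 0.0], [-0.002, 0.0, -1.0]]
wrist_force: [0.1, 0.4, -0.1]
gripper_width: 0.0474
grip_force: 0.0
```

arm_command(targets=[[[30,-40,0],[0,0,0],48],[[60,-80,0],[0,0,0],48],[[90,-120,0],[0,0,0],48],[[121,-166,-20],[0,0,0],48],[[121,-166,-60],[0,0,0],48],[[121,-166,-60],[0,0,0],48],[[121,-166,-60],[0,0,0],48],[[121,-166,-60],[0,0,0],48],[[121,-166,-60],[0,0,0],48],[[121,-166,-60],[0,0,0],48]])

```text
clock: 8.95
eef_pos: [0.6501, 0.0319, 0.1594]
tool_rot: [[-1.0, -0.001, 0.002], [-0.001, 1.0, -0.0], [-0.002, -0.0, -1.0]]
wrist_force: [-0.8, -0.5, -0.2]
gripper_width: 0.0478
grip_force: 0.0
```

Good tracking. Descend, grip, lift and carry done2.

arm_command(targets=[[[1,0,-25],[0,0,0],48],[[1,0,-50],[0,0,0],48],[[1,0,-55],[0,0,0],48],[[1,0,-55],[0,0,0],20],[[1,0,-55],[0,0,0],20],[[1,0,-55],[0,0,0],20],[[1,0,-55],[0,0,0],20],[[1,0,-45],[0,0,0],20],[[1,0,-33],[0,0,0],20],[[1,0,-15],[0,0,0],20]])

```text
clock: 10.2
eef_pos: [0.6512, 0.0315, 0.1454]
tool_rot: [[-1.0, -0.0, 0.001], [-0.0, 1.0, -0.0], [-0.001, -0.0, -1.0]]
wrist_force: [-0.6, 0.5, 0.5]
gripper_width: 0.0272
grip_force: 61.0
```

arm_command(targets=[[[0,0,50],[0,0,0],20],[[0,0,100],[0,0,0],20],[[-20,40,105],[0,0,0],20],[[-50,90,105],[0,0,0],20],[[-80,140,105],[0,0,0],20],[[-110,190,105],[0,0,-0.02],20],[[-150,230,105],[0,0,-0.04],20],[[-190,260,105],[0,0,-0.047],20],[[-220,290,85],[0,0,-0.047],20],[[-220,290,50],[0,0,-0.047],20]])

```text
clock: 11.45
eef_pos: [0.4314, 0.3252, 0.1985]
tool_rot: [[-0.999, 0.043, 0.009], [0.043, 0.999, 0.006], [-0.008, 0.006, -1.0]]
wrist_force: [1.2, 0.6, -0.7]
gripper_width: 0.0269
grip_force: 61.0
```

arm_command(targets=[[[0,0,-50],[0,0,0],20],[[0,0,-100],[0,0,0],20],[[0,0,-145],[0,0,0],20],[[0,0,-175],[0,0,0],20],[[0,0,-186],[0,0,0],20],[[0,0,-187],[0,0,0],20],[[0,0,-187],[0,0,0],20],[[0,0,-187],[0,0,0],48],[[0,0,-187],[0,0,0],48],[[0,0,-180],[0,0,0],48]])

```text
clock: 12.7
eef_pos: [0.4303, 0.3214, 0.0134]
tool_rot: [[-0.999, 0.047, -0.001], [0.047, 0.999, -0.0], [0.001, -0.0, -1.0]]
wrist_force: [-0.2, -0.3, -0.2]
gripper_width: 0.0483
grip_force: 0.0
```

arm_command(targets=[[[0,0,60],[0,0,0.02],48],[[0,0,120],[0,0,0.04],48],[[0,-40,160],[0,0,0.047],48],[[-4,-80,180],[0,0,0.06],48],[[-8,-120,180],[0,0,0.06],48],[[-12,-170,180],[0,0,0.06],48],[[-12,-170,180],[0,0,0.06],48],[[-12,-170,180],[0,0,0.06],48],[[-12,-170,180],[0,0,0.06],48],[[-12,-170,180],[0,0,0.06],48]])

```text
clock: 13.95
eef_pos: [0.4187, 0.1525, 0.1933]
tool_rot: [[-1.0, -0.015, -0.0], [-0.015, 1.0, 0.0], [0.0, 0.0, -1.0]]
wrist_force: [-0.7, 0.1, 0.5]
gripper_width: 0.0487
grip_force: 0.0
```

```bash
python3 - <<'E'
from h import *
c=cap('wrist'); np.savez('w3.npz',**c); cv2.imwrite('pics/w3.png',c['frame'])
s=ctrl.observe(); print(s['clock'],s['eef_pos'],np.round(s['tool_rot'],4),s['gripper_width'])
P=pts(c); ok=c['depth']>0; Z=P[...,2]
m=(ok&(Z>.006)&(Z<.045)&(P[...,0]>.33)&(P[...,0]<.5)&(P[...,1]>-.36)&(P[...,1]<.27)).astype(np.uint8)
k,l,st,ce=cv2.connectedComponentsWithStats(m)
for i in range(1,k):
    if st[i,4]>150: print(ce[i].round(),cv2.minAreaRect((P[l==i][:,:2]*1000).astype(np.float32)))
m=ok&(Z>.02)&(Z<.045)&(P[...,0]>.37)&(P[...,0]<.5)&(P[...,1]>.285)&(P[...,1]<.43)
for yr in ((.285,.36),(.36,.43)):
    q=P[m&(P[...,1]>yr[0])&(P[...,1]<yr[1])]; print(len(q), cv2.minAreaRect((q[:,:2]*1000).astype(np.float32)) if len(q)>5 else 0, q[:,2].max() if len(q) else 0)
E
```

```text
14.0 [0.41862364 0.15238275 0.19320631] [[-9.999e-01 -1.470e-02 -3.000e-04]
 [-1.470e-02  9.999e-01  0.000e+00]
 [ 3.000e-04  0.000e+00 -1.000e+00]] 0.048233581434313166
[102. 155.] ((387.2134704589844, -94.50025939941406), (161.9031524658203, 74.22541046142578), 45.830078125)
[ 53. 109.] ((346.922119140625, -137.13204956054688), (11.338258743286133, 36.03830337524414), 74.13780975341797)
[ 72. 110.] ((347.6954040527344, -117.80253601074219), (6.711740493774414, 37.13985061645508), 75.594482421875)
[ 29. 172.] ((413.2479248046875, -176.6716766357422), (116.21360778808594, 27.94791030883789), 13.46713924407959)
[316. 177.] ((415.3211669921875, 152.5438232421875), (115.69456481933594, 32.4619255065918), 0.6687250733375549)
[249. 180.] ((430.77471923828125, 76.3435287475586), (91.4288330078125, 18.251855850219727), 24.07411003112793)
[412. 229.] ((477.6466064453125, 268.75177001953125), (2.463479518890381, 44.482418060302734), 89.31970977783203)
2508 ((430.1905517578125, 322.1414489746094), (30.52326011657715, 116.53852081298828), 86.59199523925781) 0.03550720718721595
2638 ((432.8450012207031, 396.0900573730469), (27.814498901367188, 116.54134368896484), 86.00071716308594) 0.03523870028445297
```

View pics/w3.png

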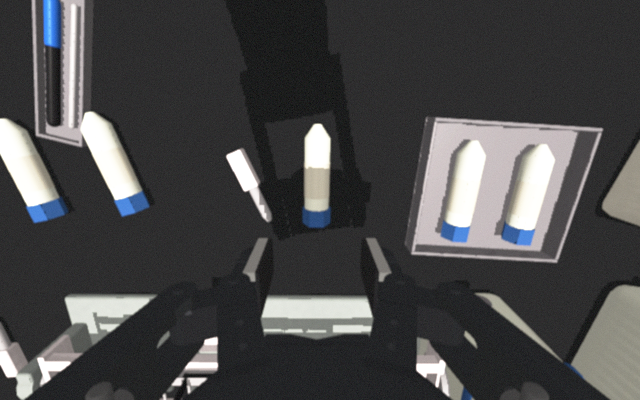

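arm_command(targets=[[[-1,0,-50],[0,0,0],48],[[-1,0,-100],[0,0,0],48],[[-1,0,-150],[0,0,0],48],[[-1,0,-185],[0,0,0],48],[[-1,0,-190],[0,0,0],48],[[-1,0,-190],[0,0,0],48],[[-1,0,-190],[0,0,0],20],[[-1,0,-190],[0,0,0],20],[[-1,0,-190],[0,0,0],20],[[-1,0,-190],[0,0,0],20]])

```text
clock: 15.25
eef_pos: [0.4199, 0.1521, 0.0054]
tool_rot: [[-1.0, -0.013, 0.004], [-0.013, 1.0, 0.001], [-0.004, 0.001, -1.0]]
wrist_force: [-0.5, 0.6, 7.2]
gripper_width: 0.0268
grip_force: 59.3
```

arm_command(targets=[[[0,0,15],[0,0,0],20],[[0,0,60],[0,0,0],20],[[0,0,115],[0,0,0],20],[[0,0,170],[0,0,0],20],[[40,0,180],[0,0,-0.008],20],[[90,1,180],[0,0,-0.008],20],[[140,2,180],[0,0,-0.008],20],[[190,3,180],[0,0,-0.008],20],[[233,3,175],[0,0,-0.008],20],[[233,3,165],[0,0,-0.008],20]])

```text
clock: 16.5
eef_pos: [0.6535, 0.1542, 0.1693]
tool_rot: [[-1.0, -0.004, 0.003], [-0.004, 1.0, 0.0], [-0.003, 0.0, -1.0]]
wrist_force: [-0.4, -0.1, -0.1]
gripper_width: 0.0268
grip_force: 59.2
```

```bash
cat > w4.py <<'E'
from h import *
import sys
n=sys.argv[1]; c=cap('wrist'); np.savez(n+'.npz',**c); cv2.imwrite(f'pics/{n}.png',c['frame'])
s=ctrl.observe(); print(s['clock'],np.round(s['eef_pos'],4),np.round(s['tool_rot'],3).tolist(),s['gripper_width'],s['grip_force'],np.round(s['wrist_force'],1))
# dark clips: black pixels in rotator at height .1-.14
P=pts(c); Z=P[...,2]; v=c['frame'].max(2)
m=((c['depth']>0)&(v<70)&(Z>.108)&(Z<.145)&(P[...,0]>.6)&(P[...,0]<.7)&(P[...,1]>-.1)&(P[...,1]<.3)).astype(np.uint8)
k,l,st,ce=cv2.connectedComponentsWithStats(m)
for i in range(1,k):
    if st[i,4]>25: q=P[l==i]; print(ce[i].round(),st[i,4],np.median(q,0).round(4),q.min(0).round(3),q.max(0).round(3))
E
python3 w4.py w4
```

```text
16.55 [0.6503 0.1541 0.1666] [[-1.0, -0.005, -0.003], [-0.005, 1.0, -0.0], [0.003, -0.0, -1.0]] 0.026841234239392556 59.24249053001404 [-1.1  0.3 -2.2]
[541. 158.] 156 [0.6077 0.2997 0.1284] [0.6   0.299 0.123] [0.617 0.3   0.134]
[ 73. 178.] 488 [ 0.6237 -0.0121  0.1231] [ 0.618 -0.018  0.108] [ 0.629 -0.008  0.136]
[111. 179.] 516 [0.6235 0.016  0.1293] [0.618 0.011 0.108] [0.629 0.021 0.136]
[162. 178.] 354 [0.623  0.0498 0.1254] [0.618 0.044 0.108] [0.629 0.053 0.136]
[202. 179.] 346 [0.6226 0.0779 0.13  ] [0.617 0.072 0.108] [0.628 0.083 0.137]
[251. 177.] 252 [0.6216 0.1116 0.1299] [0.617 0.105 0.108] [0.628 0.115 0.137]
[ 22. 179.] 659 [ 0.6242 -0.046   0.1281] [ 0.619 -0.051  0.108] [ 0.629 -0.04   0.136]
[349. 181.] 54 [0.6224 0.1752 0.1347] [0.617 0.174 0.133] [0.627 0.177 0.136]
[533. 191.] 83 [0.6309 0.2998 0.1286] [0.621 0.299 0.124] [0.637 0.3   0.135]
[  2. 240.] 86 [ 0.6772 -0.0918  0.1096] [ 0.668 -0.094  0.108] [ 0.683 -0.09   0.113]
[ 43. 250.] 586 [ 0.6777 -0.0456  0.1286] [ 0.672 -0.051  0.108] [ 0.684 -0.04   0.136]
[ 91. 249.] 425 [ 0.6773 -0.0117  0.1236] [ 0.672 -0.018  0.108] [ 0.683 -0.008  0.136]
[127. 250.] 457 [0.6769 0.0163 0.1292] [0.672 0.01  0.108] [0.683 0.021 0.137]
[174. 249.] 328 [0.6764 0.0501 0.1255] [0.671 0.044 0.108] [0.683 0.054 0.136]
[211. 250.] 334 [0.6759 0.0782 0.1296] [0.671 0.073 0.108] [0.682 0.083 0.136]
[257. 249.] 246 [0.6746 0.1116 0.1289] [0.671 0.106 0.109] [0.682 0.115 0.136]
```

View pics/w4.png

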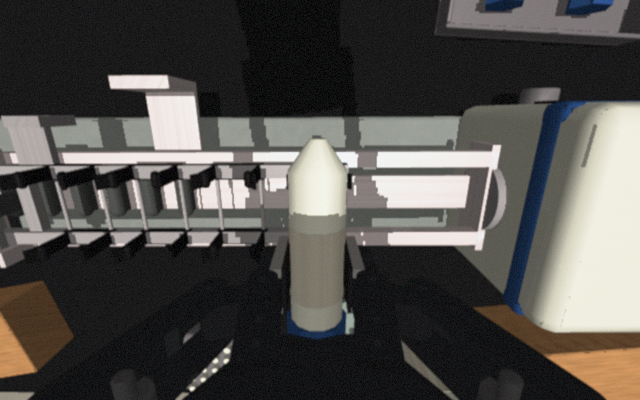

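arm_command(targets=[[[0,1.5,-10],[0,0,0],20],[[0,1.5,-25],[0,0,0],20],[[0,1.5,-35],[0,0,0],20],[[0,1.5,-42],[0,0,0],20],[[0,1.5,-49],[0,0,0],20],[[0,1.5,-56],[0,0,0],20],[[0,1.5,-61],[0,0,0],20],[[0,1.5,-63],[0,0,0],20],[[0,1.5,-63],[0,0,0],20],[[0,1.5,-63],[0,0,0],20]])

```text
clock: 17.8
eef_pos: [0.652, 0.1561, 0.1074]
tool_rot: [[-1.0, -0.005, 0.003], [-0.005, 1.0, 0.0], [-0.003, 0.0, -1.0]]
wrist_force: [-1.6, -0.6, 7.5]
gripper_width: 0.0268
grip_force: 60.1
```

arm_command(targets=[[[0,0,-3],[0,0,0],20],[[0,0,-3],[0,0,0],20],[[0,0,0],[0,0,0],44],[[0,0,0],[0,0,0],44],[[0,0,10],[0,0,0],44],[[0,0,50],[0,0,0],44],[[-30,-20,90],[0,0,0],44],[[-60,-40,130],[0,0,0],44],[[-60,-60,130],[0,0,0],44],[[-60,-60,130],[0,0,0],44]])

```text
clock: 19.05
eef_pos: [0.5907, 0.0949, 0.235]
tool_rot: [[-1.0, -0.003, 0.0], [-0.003, 1.0, -0.0], [-0.0, -0.0, -1.0]]
wrist_force: [0.3, -0.6, -0.9]
gripper_width: 0.0439
grip_force: 0.0
```

```bash
cat > chk.py <<'E'
from h import *
import sys
c=cap('wrist'); np.savez('chk.npz',**c); P=pts(c); ok=c['depth']>0; Z=P[...,2]
s=ctrl.observe(); print(s['clock'],np.round(s['eef_pos'],4),s['gripper_width'])
for i,y0 in enumerate((-.0295,.032,.0938,.1557)):
    m=ok&(abs(P[...,1]-y0)<.013)&(Z>.1)&(Z<.2)&(P[...,0]>.58)&(P[...,0]<.72)&((P[...,0]<.615)|(P[...,0]>.686)|(abs(P[...,0]-.65)<.02)); q=P[m]
    if len(q)<300: print('st',i+1,'empty?',len(q)); continue
    t=[(x.round(3),np.percentile(q[abs(q[:,0]-x)<.004][:,2],98).round(4)) for x in (.605,.64,.66) if (abs(q[:,0]-x)<.004).sum()>8]
    ym=q[:,1][(q[:,2]>.115)]; b=P[ok&(abs(P[...,1]-y0)<.02)&(Z>.115)&(Z<.2)&(P[...,0]>.57)&(P[...,0]<.72)&(c['frame'].max(2)>90)]
    print('st',i+1,len(q),'ztop',t,'y',ym.mean().round(4),'x',np.percentile(b[:,0],[0.5,99.5]).round(4))
m=(ok&(Z>.006)&(Z<.045)&(P[...,0]>.33)&(P[...,0]<.5)&(P[...,1]>-.36)&(P[...,1]<.27)).astype(np.uint8)
k,l,st,ce=cv2.connectedComponentsWithStats(m)
for i in range(1,k):
    if st[i,4]>150: print(ce[i].round(),cv2.minAreaRect((P[l==i][:,:2]*1000).astype(np.float32)))
E
python3 chk.py
```

```text
19.1 [0.5903 0.0956 0.234 ] 0.044053474174675256
st 1 empty? 4
st 2 empty? 0
st 3 empty? 0Traceback (most recent call last):
  File "chk.py", line 8, in <module>
    t=[(x.round(3),np.percentile(q[abs(q[:,0]-x)<.004][:,2],98).round(4)) for x in (.605,.64,.66) if (abs(q[:,0]-x)<.004).sum()>8]
        ^^^^^^^
AttributeError: 'float' object has no attribute 'round'
```

```bash
sed -i 's/(x.round(3),/(x,/' chk.py; python3 chk.py
```

```text
19.15 [0.5902 0.0961 0.2334] 0.04368770574341536
st 1 empty? 2
st 2 empty? 0
st 3 empty? 1
st 4 918 ztop [(0.605, np.float64(0.1317)), (0.64, np.float64(0.1322))] y 0.1555 x [0.5897 0.7027]
[78. 36.] ((435.1268310546875, -174.190673828125), (73.09136199951172, 33.627662658691406), 12.064223289489746)
[168.  31.] ((429.3283386230469, -72.45530700683594), (65.65521240234375, 33.562191009521484), 16.02068519592285)
[299.  32.] ((432.9664611816406, 76.8609619140625), (88.26409912109375, 17.941650390625), 24.032495498657227)
[464.  78.] ((473.1530456542969, 269.3799743652344), (2.6111950874328613, 53.60972595214844), 87.62248229980469)
```

arm_command(targets=[[[-30,-30,0],[0,0,0.05],44],[[-60,-60,0],[0,0,0.1],44],[[-90,-90,-10],[0,0,0.15],46],[[-120,-120,-20],[0,0,0.2],48],[[-150,-150,-30],[0,0,0.25],48],[[-182,-176,-40],[0,0,0.29],48],[[-182,-176,-50],[0,0,0.29],48],[[-182,-176,-50],[0,0,0.29],48],[[-182,-176,-50],[0,0,0.29],48],[[-182,-176,-50],[0,0,0.29],48]])

```text
clock: 20.4
eef_pos: [0.4096, -0.0795, 0.1857]
tool_rot: [[-0.956, -0.292, 0.001], [-0.292, 0.956, -0.0], [-0.001, -0.0, -1.0]]
wrist_force: [-0.2, 0.3, 0.8]
gripper_width: 0.0481
grip_force: 0.0
```

```bash
cat > loc.py <<'E'
from h import *
c=cap('wrist'); np.savez('loc.npz',**c); P=pts(c); ok=c['depth']>0; Z=P[...,2]
s=ctrl.observe(); print(s['clock'],np.round(s['eef_pos'],4),np.round(s['tool_rot'],3)[:2,1],s['gripper_width'])
m=(ok&(Z>.019)&(Z<.045)&(P[...,0]>.33)&(P[...,0]<.5)&(P[...,1]>-.4)&(P[...,1]<.27)).astype(np.uint8)
k,l,st,ce=cv2.connectedComponentsWithStats(m)
for i in range(1,k):
    if st[i,4]>300:
        (cx,cy),(w,h),a=cv2.minAreaRect((P[l==i][:,:2]*1000).astype(np.float32)); a=a if w>h else a-90
        print('px',ce[i].round(),'ctr',round(cx,1),round(cy,1),'size',round(w),round(h),'ang',round(a,1),'origin',np.round([cx+2*np.cos(np.radians(a)),cy+2*np.sin(np.radians(a))],1))
E
python3 loc.py
```

```text
20.45 [ 0.4095 -0.0795  0.1857] [-0.292  0.956] 0.04764700129812619
px [113. 122.] ctr 410.5 -301.6 size 116 27 ang 17.2 origin [ 412.5 -301. ]
px [228. 159.] ctr 414.0 -178.7 size 116 30 ang 11.9 origin [ 416.  -178.3]
px [318. 177.] ctr 405.3 -80.3 size 116 29 ang 16.4 origin [407.2 -79.7]
```

arm_command(targets=[[[-2,0,-50],[0,0,0],48],[[-2,0,-100],[0,0,0],48],[[-2,0,-145],[0,0,0],48],[[-2,0,-175],[0,0,0],48],[[-2,0,-180],[0,0,0],48],[[-2,0,-180],[0,0,0],48],[[-2,0,-180],[0,0,0],20],[[-2,0,-180],[0,0,0],20],[[-2,0,-180],[0,0,0],20],[[-2,0,-180],[0,0,0],20]])

```text
clock: 21.7
eef_pos: [0.4087, -0.0806, 0.0072]
tool_rot: [[-0.957, -0.291, 0.004], [-0.291, 0.957, -0.001], [-0.003, -0.002, -1.0]]
wrist_force: [-1.2, 0.5, 7.0]
gripper_width: 0.027
grip_force: 59.2
```

arm_command(targets=[[[0,0,20],[0,0,0],20],[[0,0,65],[0,0,0],20],[[0,0,115],[0,0,0],20],[[20,20,160],[0,0,-0.1],20],[[65,55,170],[0,0,-0.2],20],[[110,90,170],[0,0,-0.29],20],[[155,125,170],[0,0,-0.29],20],[[200,155,165],[0,0,-0.29],20],[[241,173,155],[0,0,-0.29],20],[[241,173,150],[0,0,-0.29],20]])

```text
clock: 22.95
eef_pos: [0.6495, 0.0945, 0.1545]
tool_rot: [[-1.0, -0.007, 0.001], [-0.007, 1.0, 0.0], [-0.001, 0.0, -1.0]]
wrist_force: [-0.6, 0.5, -0.5]
gripper_width: 0.0269
grip_force: 59.3
```

arm_command(targets=[[[0,0,-8],[0,0,0],20],[[0,0,-16],[0,0,0],20],[[0,0,-23],[0,0,0],20],[[0,0,-30],[0,0,0],20],[[0,0,-37],[0,0,0],20],[[0,0,-43],[0,0,0],20],[[0,0,-48],[0,0,0],20],[[0,0,-52],[0,0,0],20],[[0,0,-52],[0,0,0],20],[[0,0,-52],[0,0,0],20]])

```text
clock: 24.2
eef_pos: [0.6495, 0.0929, 0.109]
tool_rot: [[-1.0, -0.005, 0.004], [-0.005, 1.0, -0.0], [-0.004, -0.0, -1.0]]
wrist_force: [-6.3, -0.2, 19.9]
gripper_width: 0.027
grip_force: 61.5
```

arm_command(targets=[[[0,0,1],[0,0,0],44],[[0,0,3],[0,0,0],44],[[0,0,10],[0,0,0],44],[[0,0,50],[0,0,0],44],[[-30,0,90],[0,0,0],44],[[-70,0,130],[0,0,0],44],[[-70,0,130],[0,0,0],44],[[-70,0,130],[0,0,0],44],[[-70,0,130],[0,0,0],44],[[-70,0,130],[0,0,0],44]])

```text
clock: 25.45
eef_pos: [0.5774, 0.093, 0.2313]
tool_rot: [[-1.0, -0.005, -0.003], [-0.005, 1.0, -0.0], [0.003, -0.0, -1.0]]
wrist_force: [-0.1, 0.3, -0.0]
gripper_width: 0.044
grip_force: 0.0
```

```bash
python3 chk.py
```

```text
25.5 [0.5775 0.093  0.2316] 0.04404736919823838
st 1 empty? 0
st 2 empty? 0
st 3 2042 ztop [(0.605, np.float64(0.132)), (0.64, np.float64(0.1323)), (0.66, np.float64(0.1322))] y 0.0935 x [0.5886 0.703 ]
st 4 741 ztop [(0.605, np.float64(0.1317)), (0.64, np.float64(0.1274))] y 0.1542 x [0.5895 0.7039]
[80. 41.] ((429.74395751953125, -176.74957275390625), (85.40949249267578, 34.532615661621094), 14.210407257080078)
[299.  39.] ((431.2235107421875, 76.08516693115234), (91.842041015625, 17.939409255981445), 24.01659393310547)
[466.  89.] ((473.2974853515625, 269.3478698730469), (2.7970545291900635, 53.43623352050781), 87.56290435791016)
```

arm_command(targets=[[[-30,-45,0],[0,0,0.04],44],[[-60,-90,0],[0,0,0.08],44],[[-90,-140,-10],[0,0,0.12],48],[[-120,-190,-20],[0,0,0.16],48],[[-145,-235,-30],[0,0,0.2],48],[[-161,-271,-46],[0,0,0.213],48],[[-161,-271,-46],[0,0,0.213],48],[[-161,-271,-46],[0,0,0.213],48],[[-161,-271,-46],[0,0,0.213],48],[[-161,-271,-46],[0,0,0.213],48]])

```text
clock: 26.75
eef_pos: [0.4174, -0.1772, 0.1877]
tool_rot: [[-0.976, -0.218, 0.001], [-0.218, 0.976, -0.0], [-0.001, -0.0, -1.0]]
wrist_force: [0.3, -0.1, 0.3]
gripper_width: 0.048
grip_force: 0.0
```

```bash
python3 loc.py
```

```text
26.8 [ 0.4173 -0.1773  0.1876] [-0.218  0.976] 0.04815529597406381
px [206. 151.] ctr 411.1 -302.6 size 116 29 ang 16.1 origin [ 413. -302.]
px [315. 178.] ctr 414.2 -179.5 size 115 28 ang 12.3 origin [ 416.2 -179.1]
```

arm_command(targets=[[[-1,-2,-50],[0,0,0],48],[[-1,-2,-100],[0,0,0],48],[[-1,-2,-145],[0,0,0],48],[[-1,-2,-175],[0,0,0],48],[[-1,-2,-181],[0,0,0],48],[[-1,-2,-181],[0,0,0],48],[[-1,-2,-181],[0,0,0],20],[[-1,-2,-181],[0,0,0],20],[[-1,-2,-181],[0,0,0],20],[[-1,-2,-181],[0,0,0],20]])

```text
clock: 28.05
eef_pos: [0.4175, -0.1809, 0.0083]
tool_rot: [[-0.976, -0.217, 0.003], [-0.217, 0.976, -0.002], [-0.003, -0.003, -1.0]]
wrist_force: [0.1, 1.0, 6.9]
gripper_width: 0.027
grip_force: 59.3
```

arm_command(targets=[[[0,0,20],[0,0,0],20],[[0,0,65],[0,0,0],20],[[0,0,115],[0,0,0],20],[[20,30,160],[0,0,-0.1],20],[[60,70,170],[0,0,-0.2],20],[[105,110,170],[0,0,-0.213],20],[[150,150,170],[0,0,-0.213],20],[[195,185,165],[0,0,-0.213],20],[[234,211,155],[0,0,-0.213],20],[[234,211,150],[0,0,-0.213],20]])

```text
clock: 29.3
eef_pos: [0.6513, 0.0332, 0.1556]
tool_rot: [[-1.0, -0.008, 0.001], [-0.008, 1.0, 0.0], [-0.001, 0.0, -1.0]]
wrist_force: [-0.0, 0.2, -0.8]
gripper_width: 0.0271
grip_force: 59.3
```

arm_command(targets=[[[0,0,-8],[0,0,0],20],[[0,0,-16],[0,0,0],20],[[0,0,-23],[0,0,0],20],[[0,0,-30],[0,0,0],20],[[0,0,-37],[0,0,0],20],[[0,0,-43],[0,0,0],20],[[0,0,-48],[0,0,0],20],[[0,0,-51],[0,0,0],20],[[0,0,-51],[0,0,0],20],[[0,0,-51],[0,0,0],20]])

```text
clock: 30.55
eef_pos: [0.6514, 0.0306, 0.1101]
tool_rot: [[-1.0, -0.005, 0.004], [-0.005, 1.0, -0.001], [-0.004, -0.001, -1.0]]
wrist_force: [-4.1, -0.2, 15.7]
gripper_width: 0.0269
grip_force: 61.1
```

arm_command(targets=[[[0,0,1],[0,0,0],44],[[0,0,3],[0,0,0],44],[[0,0,10],[0,0,0],44],[[0,0,50],[0,0,0],44],[[-30,0,90],[0,0,0],44],[[-70,0,130],[0,0,0],44],[[-70,0,130],[0,0,0],44],[[-70,0,130],[0,0,0],44],[[-70,0,130],[0,0,0],44],[[-70,0,130],[0,0,0],44]])

```text
clock: 31.8
eef_pos: [0.5794, 0.0311, 0.2333]
tool_rot: [[-1.0, -0.005, -0.003], [-0.005, 1.0, 0.0], [0.003, 0.0, -1.0]]
wrist_force: [0.2, 0.4, -1.0]
gripper_width: 0.0442
grip_force: 0.0
```

```bash
python3 chk.py
```

```text
31.85 [0.5795 0.0311 0.2336] 0.043885622897831836
st 1 empty? 2
st 2 2019 ztop [(0.605, np.float64(0.1316)), (0.64, np.float64(0.132)), (0.66, np.float64(0.1322))] y 0.0315 x [0.5907 0.7057]
st 3 737 ztop [(0.605, np.float64(0.1317)), (0.64, np.float64(0.1282))] y 0.092 x [0.5883 0.7032]
st 4 1462 ztop [(0.605, np.float64(0.1319)), (0.64, np.float64(0.1319)), (0.66, np.float64(0.1322))] y 0.1524 x [0.5898 0.6729]
[28. 40.] ((427.92254638671875, -296.3096618652344), (80.84827423095703, 32.18747329711914), 15.176301956176758)
[377.  20.] ((404.4788513183594, 101.0322494506836), (68.62098693847656, 17.76445198059082), 43.257476806640625)
[518.  88.] ((473.505615234375, 268.408447265625), (3.1778690814971924, 51.883331298828125), 89.59272003173828)
```

arm_command(targets=[[[-20,-50,0],[0,0,0.04],44],[[-50,-105,0],[0,0,0.08],44],[[-80,-160,0],[0,0,0.12],48],[[-110,-215,-10],[0,0,0.17],48],[[-140,-270,-25],[0,0,0.22],48],[[-160,-315,-35],[0,0,0.27],48],[[-166,-333,-46],[0,0,0.278],48],[[-166,-333,-46],[0,0,0.278],48],[[-166,-333,-46],[0,0,0.278],48],[[-166,-333,-46],[0,0,0.278],48]])

```text
clock: 33.1
eef_pos: [0.4204, -0.2946, 0.1897]
tool_rot: [[-0.963, -0.27, -0.007], [-0.27, 0.963, -0.009], [0.009, -0.007, -1.0]]
wrist_force: [0.0, -0.4, -0.5]
gripper_width: 0.0481
grip_force: 0.0
```

```bash
python3 loc.py
```

```text
33.15 [ 0.4203 -0.2948  0.1897] [-0.27   0.963] 0.04822798271985531
px [312. 172.] ctr 411.3 -303.6 size 116 29 ang 16.2 origin [ 413.3 -303. ]
```

arm_command(targets=[[[-4,-4,-30],[0,0,0],48],[[-7,-8,-80],[0,0,0],48],[[-7,-8,-130],[0,0,0],48],[[-7,-8,-150],[0,0,0],48],[[-7,-8,-150],[0,0,0],48],[[-7,-8,-150],[0,0,0],48],[[-7,-8,-150],[0,0,0],48],[[-7,-8,-150],[0,0,0],48],[[-7,-8,-150],[0,0,0],48],[[-7,-8,-150],[0,0,0],48]])

```text
clock: 34.4
eef_pos: [0.4143, -0.3018, 0.0393]
tool_rot: [[-0.964, -0.264, -0.011], [-0.264, 0.965, -0.013], [0.014, -0.009, -1.0]]
wrist_force: [-0.7, 0.6, 0.1]
gripper_width: 0.048
grip_force: 0.0
```

arm_command(targets=[[[-1,-1,0],[0.013,-0.011,0.015],48],[[-1,-1,-15],[0.013,-0.011,0.015],48],[[-1,-1,-30],[0.013,-0.011,0.015],48],[[-1,-1,-32],[0.013,-0.011,0.015],48],[[-1,-1,-32],[0.013,-0.011,0.015],48],[[-1,-1,-32],[0.013,-0.011,0.015],20],[[-1,-1,-32],[0.013,-0.011,0.015],20],[[-1,-1,-32],[0.013,-0.011,0.015],20],[[-1,-1,-32],[0.013,-0.011,0.015],20],[[-1,-1,-32],[0.013,-0.011,0.015],20]])

```text
clock: 35.65
eef_pos: [0.418, -0.2988, 0.0077]
tool_rot: [[-0.963, -0.27, -0.008], [-0.269, 0.963, -0.011], [0.01, -0.008, -1.0]]
wrist_force: [0.2, -0.6, 4.6]
gripper_width: 0.027
grip_force: 59.4
```

arm_command(targets=[[[0,0,20],[0,0,0],20],[[0,0,65],[0,0,0],20],[[0,0,115],[0,0,0],20],[[20,40,160],[0,0,-0.07],20],[[50,80,170],[0,0,-0.14],20],[[90,125,170],[0,0,-0.21],20],[[135,170,170],[0,0,-0.27],20],[[185,215,165],[0,0,-0.27],20],[[220,250,160],[0,0,-0.27],20],[[237,269,160],[0,0,-0.27],20]])

```text
clock: 36.9
eef_pos: [0.6547, -0.0262, 0.1647]
tool_rot: [[-1.0, -0.006, -0.014], [-0.006, 1.0, -0.006], [0.014, -0.005, -1.0]]
wrist_force: [-0.7, -0.5, -1.4]
gripper_width: 0.0268
grip_force: 59.2
```

```bash
python3 -c "
from h import *
s=ctrl.observe(); print(np.round(s['qpos'],2),np.round(s['tool_rot'],4),np.round(s['eef_pos'],4),s['wrist_force'],s['wrist_torque'],np.round(s['tau'],1))"
```

```text
[ -8.23  19.92  90.55  -0.46  70.3  -98.39] [[-0.9999 -0.0056 -0.0145]
 [-0.0055  1.     -0.0055]
 [ 0.0145 -0.0054 -0.9999]] [ 0.6547 -0.0262  0.1647] [-0.65095349 -0.48054768 -1.36817262] [ 0.00326119 -0.05194661  0.00103921] [  0.2 -44.9 -29.1   0.2  -0.1  -0.1]
```

arm_command(targets=[[[0,0,0],[0.006,-0.014,0],20],[[0,0,0],[0.006,-0.014,0],20],[[0,0,0],[0.006,-0.014,0],20],[[0,0,0],[0.006,-0.014,0],20],[[0,0,0],[0.006,-0.014,0],20],[[0,0,0],[0.006,-0.014,0],20],[[0,0,0],[0.006,-0.014,0],20],[[0,0,0],[0.006,-0.014,0],20],[[0,0,0],[0.006,-0.014,0],20],[[0,0,0],[0.006,-0.014,0],20]])

```text
clock: 38.15
eef_pos: [0.6544, -0.0291, 0.1669]
tool_rot: [[-1.0, -0.003, 0.003], [-0.003, 1.0, -0.001], [-0.003, -0.001, -1.0]]
wrist_force: [-0.6, 1.0, -0.9]
gripper_width: 0.0272
grip_force: 59.2
```

arm_command(targets=[[[0,0,-12],[0,0,0],20],[[0,0,-24],[0,0,0],20],[[0,0,-32],[0,0,0],20],[[0,0,-39],[0,0,0],20],[[0,0,-46],[0,0,0],20],[[0,0,-53],[0,0,0],20],[[0,0,-58],[0,0,0],20],[[0,0,-62],[0,0,0],20],[[0,0,-62],[0,0,0],20],[[0,0,-62],[0,0,0],20]])

```text
clock: 39.4
eef_pos: [0.6565, -0.0294, 0.1093]
tool_rot: [[-1.0, -0.003, 0.007], [-0.003, 1.0, -0.001], [-0.007, -0.001, -1.0]]
wrist_force: [-3.1, 0.6, 15.1]
gripper_width: 0.0267
grip_force: 60.9
```

arm_command(targets=[[[0,0,1],[0,0,0],44],[[0,0,3],[0,0,0],44],[[0,0,10],[0,0,0],44],[[0,0,50],[0,0,0],44],[[-30,0,90],[0,0,0],44],[[-70,0,130],[0,0,0],44],[[-70,0,130],[0,0,0],44],[[-70,0,130],[0,0,0],44],[[-70,0,130],[0,0,0],44],[[-70,0,130],[0,0,0],44]])

```text
clock: 40.65
eef_pos: [0.5841, -0.0291, 0.233]
tool_rot: [[-1.0, -0.003, -0.0], [-0.003, 1.0, -0.0], [0.0, -0.0, -1.0]]
wrist_force: [0.7, 0.5, -1.0]
gripper_width: 0.0438
grip_force: 0.0
```

```bash
python3 chk.py
```

```text
40.7 [ 0.5842 -0.0291  0.2333] 0.04407055497995466
st 1 2051 ztop [(0.605, np.float64(0.1314)), (0.64, np.float64(0.1321)), (0.66, np.float64(0.1321))] y -0.0294 x [0.5911 0.706 ]
st 2 790 ztop [(0.605, np.float64(0.1318)), (0.64, np.float64(0.13))] y 0.0313 x [0.5903 0.705 ]
st 3 1760 ztop [(0.605, np.float64(0.1315)), (0.64, np.float64(0.132)), (0.66, np.float64(0.1321))] y 0.0912 x [0.5884 0.6767]
st 4 2319 ztop [(0.605, np.float64(0.1316)), (0.64, np.float64(0.132)), (0.66, np.float64(0.132))] y 0.1522 x [0.5901 0.7046]
[433.  18.] ((408.0691223144531, 102.53379821777344), (61.18273162841797, 14.761946678161621), 44.92766189575195)
[570.  83.] ((473.5597839355469, 268.39776611328125), (51.982460021972656, 3.181061029434204), 0.0037405076436698437)
```

arm_command(targets=[[[30,-30,-5],[0,0,0],40],[[67,-67,-15],[0,0,0],40],[[67,-67,-30],[0,0,0],40],[[67,-67,-60],[0,0,0],40],[[67,-67,-85],[0,0,0],40],[[67,-67,-99],[0,0,0],40],[[67,-67,-99],[0,0,0],40],[[67,-67,-99],[0,0,0],40],[[67,-67,-99],[0,0,0],40],[[67,-67,-99],[0,0,0],40]])

```text
clock: 41.95
eef_pos: [0.6521, -0.0963, 0.1372]
tool_rot: [[-1.0, -0.003, 0.005], [-0.003, 1.0, -0.001], [-0.005, -0.001, -1.0]]
wrist_force: [-0.6, 0.3, 0.3]
gripper_width: 0.0399
grip_force: 0.0
```

arm_command(targets=[[[0,0,0],[0,0,0],20],[[0,0,0],[0,0,0],10],[[0,0,0],[0,0,0],5],[[0,0,0],[0,0,0],5],[[0,0,0],[0,0,0],5],[[0,0,0],[0,0,0],5],[[0,0,0],[0,0,0],5],[[0,0,0],[0,0,0],5],[[0,0,0],[0,0,0],5],[[0,0,0],[0,0,0],5]])

```text
clock: 43.2
eef_pos: [0.6516, -0.0963, 0.1364]
tool_rot: [[-1.0, -0.003, 0.003], [-0.003, 1.0, -0.001], [-0.003, -0.001, -1.0]]
wrist_force: [-1.5, 0.3, 5.2]
gripper_width: 0.012
grip_force: 58.6
```

arm_command(targets=[[[0,0,4],[0,0,0],5],[[0,0,8],[0,0,0],5],[[0,0,12],[0,0,0],5],[[0,0,15],[0,0,0],5],[[0,0,18],[0,0,0],5],[[0,0,18],[0,0,0],5],[[0,0,18],[0,0,0],5],[[0,0,18],[0,0,0],5],[[0,0,18],[0,0,0],5],[[0,0,18],[0,0,0],5]])

```text
clock: 44.45
eef_pos: [0.6514, -0.0961, 0.1539]
tool_rot: [[-1.0, -0.003, 0.003], [-0.003, 1.0, -0.0], [-0.003, -0.0, -1.0]]
wrist_force: [4.3, 0.7, -4.8]
gripper_width: 0.0117
grip_force: 58.4
```

arm_command(targets=[[[0,5,0],[0,0,0],5],[[0,15,0],[0,0,0],5],[[0,27,0],[0,0,0],5],[[0,40,0],[0,0,0],5],[[-0.5,53,0],[0,0,0],5],[[-0.5,66,0],[0,0,0],5],[[-0.5,78,0],[0,0,0],5],[[-0.5,86,0],[0,0,0],5],[[-0.5,90,0],[0,0,0],5],[[-0.5,90,0],[0,0,0],5]])

```text
clock: 45.7
eef_pos: [0.6508, -0.0055, 0.1538]
tool_rot: [[-1.0, -0.003, 0.002], [-0.003, 1.0, 0.0], [-0.002, 0.0, -1.0]]
wrist_force: [3.7, -0.2, -6.0]
gripper_width: 0.0119
grip_force: 58.6
```

arm_command(targets=[[[0,0,-4],[0,0,0],5],[[0,0,-8],[0,0,0],5],[[0,0,-12],[0,0,0],5],[[0,0,-16],[0,0,0],5],[[0,0,-18],[0,0,0],5],[[0,0,-19],[0,0,0],5],[[0,0,-19],[0,0,0],5],[[0,0,-19],[0,0,0],5],[[0,0,-19],[0,0,0],5],[[0,0,-19],[0,0,0],5]])

```text
clock: 46.95
eef_pos: [0.651, -0.0063, 0.1364]
tool_rot: [[-1.0, -0.003, 0.003], [-0.003, 1.0, -0.001], [-0.003, -0.001, -1.0]]
wrist_force: [-2.0, -0.0, 5.1]
gripper_width: 0.0116
grip_force: 59.8
```

arm_command(targets=[[[0,0,1],[0,0,0],40],[[0,0,1],[0,0,0],40],[[0,0,1],[0,0,0],40],[[0,0,5],[0,0,0],40],[[0,0,40],[0,0,0],40],[[-20,0,80],[0,0,0],40],[[-70,10,110],[0,0,0],40],[[-120,20,120],[0,0,0],40],[[-150,40,120],[0,0,0],40],[[-150,40,120],[0,0,0],40]])

```text
clock: 48.2
eef_pos: [0.4993, 0.0348, 0.2554]
tool_rot: [[-1.0, -0.004, 0.003], [-0.004, 1.0, -0.0], [-0.003, -0.0, -1.0]]
wrist_force: [1.2, 0.9, 0.1]
gripper_width: 0.0401
grip_force: 0.0
```

```bash
cat > m5.py <<'E'
from h import *
c=cap('wrist'); np.savez('w5.npz',**c); cv2.imwrite('pics/w5.png',c['frame']); P=pts(c); ok=c['depth']>0; Z=P[...,2]
s=ctrl.observe(); print(s['clock'],np.round(s['eef_pos'],4),np.round(s['tool_rot'],3).tolist(),s['gripper_width'])
m=ok&(Z>.14)&(Z<.185)&(P[...,0]>.6)&(P[...,0]<.7)&(abs(P[...,1])<.04); q=P[m]; print('bar',len(q),q[:,1].mean() if len(q) else 0, np.percentile(q[:,2],98) if len(q) else 0)
m=ok&(Z>.097)&(Z<.111)&(P[...,0]>.54)&(P[...,0]<.61)&(abs(P[...,1])<.09); q=P[m]; print('bracket/lug',len(q),np.percentile(q,[1,50,99],axis=0).round(4))
for x0 in np.arange(.55,.612,.004):
    k=q[abs(q[:,0]-x0)<.002]
    if len(k)>3: print(x0.round(3),len(k),k[:,1].min().round(4),k[:,1].max().round(4))
m=(ok&(Z>.005)&(Z<.03)&(P[...,0]>.33)&(P[...,0]<.5)&(P[...,1]>-.1)&(P[...,1]<.25)).astype(np.uint8)
k,l,st,ce=cv2.connectedComponentsWithStats(m)
for i in range(1,k):
    if st[i,4]>150: print(ce[i].round(),cv2.minAreaRect((P[l==i][:,:2]*1000).astype(np.float32)))
E
python3 m5.py
```

```text
48.25 [0.5006 0.0342 0.2555] [[-1.0, -0.004, 0.004], [-0.004, 1.0, -0.001], [-0.004, -0.001, -1.0]] 0.03998568033263552
bar 459 -0.00468713583249275 0.15819425972575848
bracket/lug 888 [[ 0.5559 -0.0057  0.0975]
 [ 0.5858  0.0311  0.1019]
 [ 0.6095  0.0514  0.1099]]
0.554 16 0.0129 0.0504
0.558 181 0.013 0.0518
0.562 108 0.013 0.0515
0.566 30 0.0129 0.0516
0.582 72 0.0205 0.0463
0.586 70 0.0206 0.0463
0.59 55 0.0206 0.0463
0.594 65 0.0205 0.0453
0.598 66 0.0205 0.0453
0.602 61 0.0204 0.0454
0.606 132 -0.0072 0.0486
0.61 32 0.0045 0.0455
[359.  82.] ((395.90032958984375, 93.3739013671875), (92.15869903564453, 18.40146255493164), 39.64075469970703)
```

View pics/w5.png

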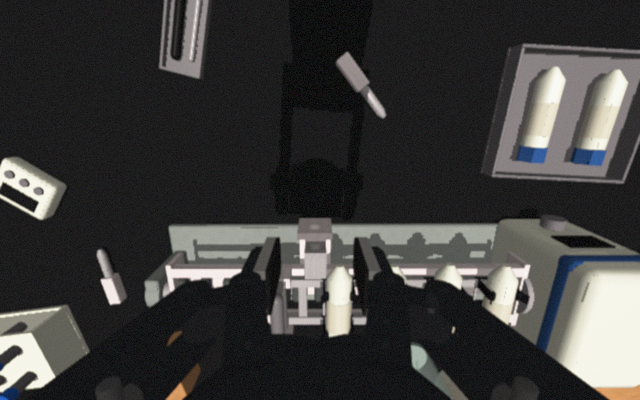

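arm_command(targets=[[[-20,5,0],[0,0,0.1],40],[[-40,15,0],[0,0,0.2],40],[[-60,22,-20],[0,0,0.3],40],[[-80,30,-40],[0,0,0.4],40],[[-100,38,-60],[0,0,0.5],40],[[-122,45,-80],[0,0,0.6],40],[[-122,45,-85],[0,0,0.687],40],[[-122,45,-85],[0,0,0.687],40],[[-122,45,-85],[0,0,0.687],40],[[-122,45,-85],[0,0,0.687],40]])

```text
clock: 49.5
eef_pos: [0.3799, 0.0787, 0.1706]
tool_rot: [[-0.772, -0.636, 0.004], [-0.636, 0.772, 0.001], [-0.004, -0.001, -1.0]]
wrist_force: [-0.7, -0.2, 0.6]
gripper_width: 0.0399
grip_force: 0.0
```

```bash
cat > m6.py <<'E'
from h import *
c=cap('wrist'); np.savez('w6.npz',**c); P=pts(c); ok=c['depth']>0; Z=P[...,2]
s=ctrl.observe(); print(s['clock'],np.round(s['eef_pos'],4),np.round(s['tool_rot'],3).tolist(),s['gripper_width'])
m=(ok&(Z>.004)&(Z<.03)&(P[...,0]>.3)&(P[...,0]<.5)&(P[...,1]>-.0)&(P[...,1]<.2)).astype(np.uint8)
k,l,st,ce=cv2.connectedComponentsWithStats(m)
for i in range(1,k):
    if st[i,4]>150:
        q=P[l==i]; (cx,cy),(w,h),a=cv2.minAreaRect((q[:,:2]*1000).astype(np.float32)); print(ce[i].round(),cx,cy,w,h,a)
        a=np.radians(a if w>h else a-90); d=np.array([np.cos(a),np.sin(a)]); r=(q[:,:2]*1000-[cx,cy])@d; wd=(q[:,:2]*1000-[cx,cy])@[-d[1],d[0]]
        for t in np.arange(-44,45,8): 
            j=abs(r-t)<4; print(t,j.sum(),np.ptp(wd[j]).round(1),np.mean(wd[j]).round(1),q[j,2].max().round(4))
        print('origin',[cx,cy]-23*d,'ang',np.degrees(a))
E
python3 m6.py
```

```text
49.55 [0.3797 0.0787 0.1705] [[-0.772, -0.636, 0.003], [-0.636, 0.772, 0.001], [-0.003, -0.001, -1.0]] 0.03978897572437707
[318. 193.] 395.8418273925781 93.43052673339844 92.2442626953125 17.42282485961914 39.47846221923828
-44 132 17.2 -0.2 0.0201
-36 119 17.0 0.0 0.0203
-28 125 17.2 0.0 0.0204
-20 127 17.3 0.0 0.0199
-12 114 17.4 -0.5 0.0199
-4 96 16.5 -0.5 0.02
4 71 11.3 -0.2 0.0162
12 70 11.4 -0.0 0.0167
20 65 10.3 -0.4 0.016
28 69 10.3 -0.5 0.0161
36 57 10.4 -0.2 0.0158
44 24 8.1 -0.2 0.0142
origin [378.08896381  78.80740003] ang 39.47846221923828
```

arm_command(targets=[[[-1.5,0,-50],[0,0,0],40],[[-1.5,0,-100],[0,0,0],40],[[-1.5,0,-140],[0,0,0],40],[[-1.5,0,-160],[0,0,0],40],[[-1.5,0,-166],[0,0,0],40],[[-1.5,0,-166],[0,0,0],40],[[-1.5,0,-166],[0,0,0],10],[[-1.5,0,-166],[0,0,0],10],[[-1.5,0,-166],[0,0,0],10],[[-1.5,0,-166],[0,0,0],10]])

```text
clock: 50.8
eef_pos: [0.3791, 0.0789, 0.0054]
tool_rot: [[-0.771, -0.636, 0.006], [-0.636, 0.771, 0.001], [-0.005, -0.003, -1.0]]
wrist_force: [-0.4, -0.2, 7.1]
gripper_width: 0.0162
grip_force: 60.3
```

arm_command(targets=[[[0,0,10],[0,0,0],10],[[0,0,40],[0,0,0],10],[[0,0,77],[0,0,-0.1],10],[[15,-8,77],[0,0,-0.22],10],[[30,-16,77],[0,0,-0.34],10],[[45,-24,77],[0,0,-0.46],10],[[60,-32,77],[0,0,-0.58],10],[[72,-46,77],[0,0,-0.682],10],[[72,-46,77],[0,0,-0.682],10],[[72,-46,77],[0,0,-0.682],10]])

```text
clock: 52.05
eef_pos: [0.4486, 0.0332, 0.0808]
tool_rot: [[-1.0, -0.009, 0.002], [-0.009, 1.0, -0.0], [-0.002, -0.0, -1.0]]
wrist_force: [0.8, -0.3, -0.7]
gripper_width: 0.0161
grip_force: 59.4
```

```bash
cat > m7.py <<'E'
from h import *
for n in ['wrist','side']:
    c=cap(n); np.savez('w7%s.npz'%n,**c); P=pts(c); ok=c['depth']>0
    s=ctrl.observe(); e=np.array(s['eef_pos']); 
    if n=='wrist': print(s['clock'],np.round(e,4),np.round(s['tool_rot'],3).tolist(),s['gripper_width'],s['grip_force'])
    d=P-e
    m=ok&(d[...,0]>-.03)&(d[...,0]<.08)&(abs(d[...,1])<.03)&(d[...,2]>-.03)&(d[...,2]<.025); q=P[m]
    for x0 in np.arange(-.024,.08,.008):
        k=q[abs(q[:,0]-e[0]-x0)<.004]
        if len(k)>4: print(n,x0.round(3),len(k),'y',k[:,1].min().round(4),k[:,1].max().round(4),'ymid',np.mean([k[:,1].min(),k[:,1].max()]).round(4),'z',k[:,2].min().round(4),k[:,2].max().round(4))
cv2.imwrite('pics/w7.png',cv2.resize(c['frame'][130:330,150:450],None,fx=2.5,fy=2.5,interpolation=cv2.INTER_CUBIC))
E
python3 m7.py
```

```text
52.1 [0.4485 0.0333 0.0808] [[-1.0, -0.009, 0.002], [-0.009, 1.0, -0.0], [-0.002, -0.0, -1.0]] 0.016027388181469926 59.38075304031372
wrist -0.024 571 y 0.0242 0.0423 ymid 0.0333 z 0.0775 0.0955
wrist -0.016 527 y 0.0245 0.0423 ymid 0.0334 z 0.0913 0.0957
wrist -0.008 1384 y 0.0116 0.0552 ymid 0.0334 z 0.0839 0.1058
wrist 0.0 475 y 0.0253 0.0417 ymid 0.0335 z 0.0923 0.1018
wrist 0.008 459 y 0.0253 0.0419 ymid 0.0336 z 0.0924 0.1039
wrist 0.016 417 y 0.0253 0.0426 ymid 0.034 z 0.0922 0.0955
wrist 0.024 183 y 0.0246 0.0421 ymid 0.0334 z 0.0868 0.0945
wrist 0.032 244 y 0.0283 0.0393 ymid 0.0338 z 0.0856 0.0918
wrist 0.04 217 y 0.0283 0.0395 ymid 0.0339 z 0.0856 0.0919
wrist 0.048 221 y 0.0283 0.0396 ymid 0.0339 z 0.085 0.0916
wrist 0.056 19 y 0.0283 0.0397 ymid 0.034 z 0.0846 0.0896
side -0.024 11 y 0.0265 0.0417 ymid 0.0341 z 0.0749 0.0943
side -0.016 42 y 0.025 0.0422 ymid 0.0336 z 0.0754 0.0946
side -0.008 17 y 0.0458 0.0545 ymid 0.0502 z 0.0835 0.1035
side 0.0 21 y 0.0479 0.0557 ymid 0.0518 z 0.0877 0.1056
side 0.008 18 y 0.0451 0.0554 ymid 0.0503 z 0.082 0.1046
side 0.016 37 y 0.0259 0.0438 ymid 0.0348 z 0.0741 0.0959
side 0.024 21 y 0.0269 0.0426 ymid 0.0348 z 0.0774 0.0936
side 0.032 18 y 0.0325 0.0403 ymid 0.0364 z 0.0814 0.0901
side 0.04 16 y 0.0324 0.0394 ymid 0.0359 z 0.0812 0.0904
side 0.048 19 y 0.0328 0.0396 ymid 0.0362 z 0.0811 0.091
side 0.056 18 y 0.0316 0.0397 ymid 0.0356 z 0.0811 0.0895
side 0.064 13 y 0.0332 0.0384 ymid 0.0358 z 0.0809 0.091
```

View pics/w7.png

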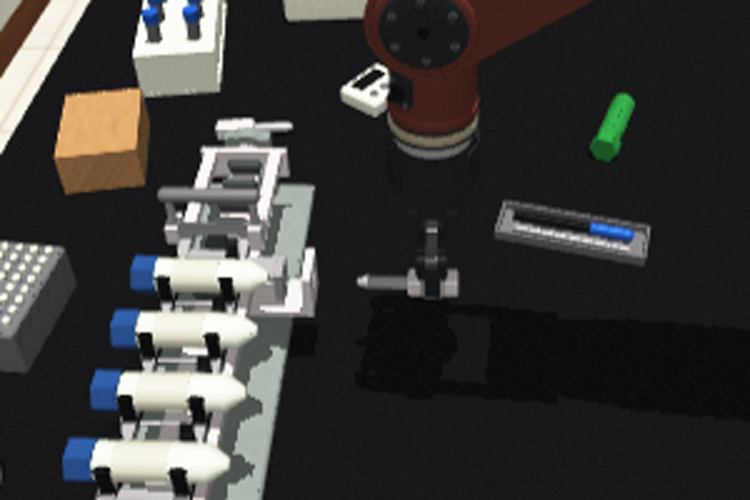

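arm_command(targets=[[[10,-1,1.5],[0,0,0],10],[[20,-1,1.5],[0,0,0],10],[[30,-1,1.5],[0,0,0],10],[[30,-1,1.5],[0,0,0],10],[[34,-1,1.5],[0,0,0],10],[[38,-1,1.5],[0,0,0],10],[[42,-1,1.5],[0,0,0],10],[[46,-1,1.5],[0,0,0],10],[[50,-1,1.5],[0,0,0],10],[[50,-1,1.5],[0,0,0],10]])

```text
clock: 53.4
eef_pos: [0.4998, 0.0318, 0.0826]
tool_rot: [[-1.0, -0.008, 0.003], [-0.008, 1.0, -0.001], [-0.003, -0.001, -1.0]]
wrist_force: [-0.2, 0.2, -1.1]
gripper_width: 0.016
grip_force: 59.4
```

```bash
cat > m8.py <<'E'
from h import *
s=ctrl.observe(); e=np.array(s['eef_pos']); print(np.round(e,4),np.round(s['wrist_force'],1),s['gripper_width'])
c=cap('wrist'); P=pts(c); ok=c['depth']>0; np.savez('w8.npz',**c)
d=P-e
m=ok&(d[...,0]>-.03)&(d[...,0]<.12)&(abs(d[...,1])<.05)&(P[...,2]>.07)&(P[...,2]<.112); q=P[m]
for x0 in np.arange(.016,.12,.004):
    k=q[abs(q[:,0]-e[0]-x0)<.002]
    if len(k)>4: print((e[0]+x0).round(4),len(k),'y',k[:,1].min().round(4),k[:,1].max().round(4),'mid',np.mean([k[:,1].min(),k[:,1].max()]).round(4),'z',k[:,2].min().round(4),k[:,2].max().round(4))
E
python3 m8.py
```

```text
[0.4998 0.0318 0.0826] [-0.2  0.2 -1.1] 0.015955871441495503
0.5158 200 y 0.024 0.0406 mid 0.0323 z 0.0941 0.0969
0.5198 185 y 0.0233 0.0413 mid 0.0323 z 0.0929 0.0969
0.5238 46 y 0.0282 0.0385 mid 0.0334 z 0.0902 0.0946
0.5278 120 y 0.0269 0.0378 mid 0.0324 z 0.088 0.0934
0.5318 117 y 0.0269 0.0378 mid 0.0324 z 0.0881 0.0933
0.5358 115 y 0.0269 0.0379 mid 0.0324 z 0.0879 0.0932
0.5398 118 y 0.0269 0.038 mid 0.0324 z 0.0873 0.0936
0.5438 113 y 0.0269 0.0381 mid 0.0325 z 0.0871 0.0936
0.5478 120 y 0.0269 0.0381 mid 0.0325 z 0.0872 0.0934
0.5518 55 y 0.0268 0.0382 mid 0.0325 z 0.0869 0.0936
0.5558 456 y 0.017 0.0479 mid 0.0325 z 0.0701 0.0877
0.5598 5 y 0.0261 0.0397 mid 0.0329 z 0.0823 0.0835
```

arm_command(targets=[[[4,0,0],[0,0,0],10],[[8,0,0],[0,0,0],10],[[12,0.3,0],[0,0,0],10],[[16,0.3,0],[0,0,0],10],[[20,0.3,0],[0,0,0],10],[[24,0.3,0],[0,0,0],10],[[28,0.3,0],[0,0,0],10],[[31,0.3,0],[0,0,0],10],[[33,0.3,0],[0,0,0],10],[[34,0.3,0],[0,0,0],10]])

```text
clock: 54.7
eef_pos: [0.5335, 0.0322, 0.0824]
tool_rot: [[-1.0, -0.008, 0.003], [-0.008, 1.0, -0.001], [-0.003, -0.001, -1.0]]
wrist_force: [-1.0, -0.6, -0.1]
gripper_width: 0.0164
grip_force: 59.4
```

```bash
python3 m8.py | head -12
```

```text
[0.5335 0.0322 0.0824] [-1.  -0.6 -0.1] 0.01640489383087167
0.5495 199 y 0.0243 0.0409 mid 0.0326 z 0.0938 0.0969
0.5535 189 y 0.0237 0.0417 mid 0.0327 z 0.0925 0.1052
0.5575 701 y 0.0211 0.0442 mid 0.0327 z 0.0903 0.1063
0.5615 308 y 0.0206 0.0448 mid 0.0327 z 0.1028 0.1058
0.5655 58 y 0.0206 0.0449 mid 0.0327 z 0.1031 0.105
0.5775 100 y 0.0272 0.0384 mid 0.0328 z 0.0875 0.093
0.5815 388 y 0.0206 0.0465 mid 0.0336 z 0.0829 0.095
0.5855 56 y 0.0262 0.0446 mid 0.0354 z 0.0806 0.0931
```

Going through freely; push to contact.

arm_command(targets=[[[1,0,0],[0,0,0],10],[[2,0,0],[0,0,0],10],[[3,0,0],[0,0,0],10],[[4,0,0],[0,0,0],10],[[4,0,0],[0,0,0],10],[[4,0,0],[0,0,0],10],[[4,0,0],[0,0,0],10],[[4,0,0],[0,0,0],10],[[4,0,0],[0,0,0],10],[[4,0,0],[0,0,0],10]])

```text
clock: 56.0
eef_pos: [0.5341, 0.0322, 0.0817]
tool_rot: [[-1.0, -0.008, -0.005], [-0.008, 1.0, -0.001], [0.005, -0.001, -1.0]]
wrist_force: [-7.8, -0.6, 5.0]
gripper_width: 0.0163
grip_force: 60.0
```

arm_command(targets=[[[-3,0,0],[0,0,0],10],[[-3,0,0],[0,0,0],40],[[-3,0,0],[0,0,0],40],[[-3,0,0],[0,0,0],40],[[-3,0,10],[0,0,0],40],[[-5,0,50],[0,0,0],40],[[-30,0,100],[0,0,0],40],[[-70,0,140],[0,0,0],40],[[-90,0,150],[0,0,0],40],[[-90,0,150],[0,0,0],40]])

```text
clock: 57.25
eef_pos: [0.4477, 0.0322, 0.2346]
tool_rot: [[-1.0, -0.008, 0.007], [-0.008, 1.0, -0.001], [-0.007, -0.001, -1.0]]
wrist_force: [0.2, -0.1, 0.1]
gripper_width: 0.0401
grip_force: 0.0
```

```bash
python3 - <<'E'
from h import *
c=cap('wrist'); s=ctrl.observe(); print(s['clock'],np.round(s['eef_pos'],4),s['gripper_width']); P=pts(c); ok=c['depth']>0
m=ok&(P[...,0]>.5)&(P[...,0]<.62)&(abs(P[...,1]-.033)<.03)&(P[...,2]>.07)&(P[...,2]<.112); q=P[m]
for x0 in np.arange(.5,.612,.004):
    k=q[abs(q[:,0]-x0)<.002]
    if len(k)>4: print(x0.round(4),len(k),'y',k[:,1].min().round(4),k[:,1].max().round(4),'z',k[:,2].min().round(4),k[:,2].max().round(4))
for i,y0 in enumerate(np.array((-.0295,.032,.0938,.1557))+.09):
    k=P[ok&(abs(P[...,1]-y0)<.01)&(abs(P[...,0]-.61)<.008)&(P[...,2]>.1)]; print(i+1,len(k),np.percentile(k[:,2],95) if len(k) else 0)
m=ok&(P[...,2]>.14)&(P[...,2]<.185)&(P[...,0]>.6)&(P[...,0]<.7)&(abs(P[...,1])<.04); q=P[m]; print('bar',len(q),q[:,1].mean() if len(q) else 0, np.percentile(q[:,2],98) if len(q) else 0)
t=cap('top'); o=np.vstack([cv2.resize(c['frame'][180:330,180:580],(800,300)),cv2.resize(t['frame'][100:260,140:440],(560,300)).copy() if 0 else cv2.copyMakeBorder(cv2.resize(t['frame'][100:260,140:440],(560,299)),0,0,0,240,cv2.BORDER_CONSTANT)]); cv2.imwrite('pics/w9.png',o)
E
```

```text
57.3 [0.4479 0.0321 0.2335] 0.03953428601409404
0.508 63 y 0.0241 0.0399 z 0.0746 0.0898
0.512 78 y 0.0227 0.0401 z 0.0726 0.0906
0.516 57 y 0.0231 0.0399 z 0.0874 0.0915
0.52 54 y 0.0231 0.04 z 0.0879 0.0917
0.524 56 y 0.0231 0.04 z 0.0881 0.092
0.528 50 y 0.0231 0.0401 z 0.0883 0.0924
0.532 52 y 0.0231 0.0401 z 0.0888 0.0928
0.536 55 y 0.0231 0.0402 z 0.0883 0.0931
0.54 49 y 0.0243 0.0402 z 0.0907 0.0932
0.544 48 y 0.0243 0.0403 z 0.091 0.0932
0.548 46 y 0.0243 0.0403 z 0.0902 0.0941
0.552 43 y 0.0243 0.0404 z 0.0917 0.0949
0.556 475 y 0.0125 0.0525 z 0.07 0.1059
0.56 119 y 0.0135 0.0514 z 0.0823 0.1057
0.564 54 y 0.0135 0.0515 z 0.1034 0.1053
0.576 30 y 0.0278 0.0385 z 0.0886 0.0934
0.58 76 y 0.0222 0.0458 z 0.0803 0.104
0.584 220 y 0.0203 0.046 z 0.0788 0.1037
0.588 64 y 0.0212 0.0453 z 0.0817 0.104
0.592 40 y 0.021 0.0455 z 0.0992 0.1017
0.596 64 y 0.021 0.0455 z 0.0993 0.1018
0.6 67 y 0.021 0.051 z 0.0984 0.1112
0.604 67 y 0.0032 0.0499 z 0.0976 0.111
0.608 128 y 0.0033 0.0626 z 0.0796 0.1116
1 37 0.12905357434891812
2 0 0
3 36 0.13084755760036312
4 2 0.12732514269998646
bar 0 0 0
```

View pics/w9.png

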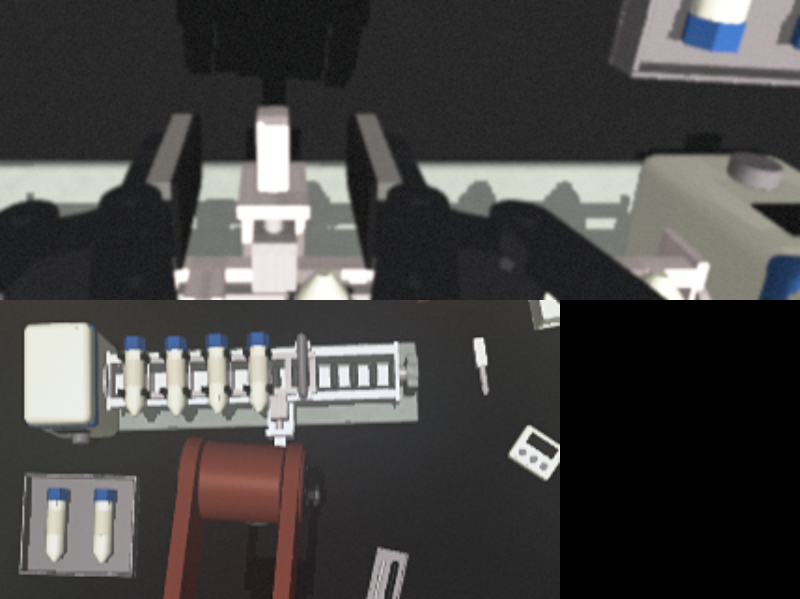

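```bash
python3 -c "
from rig import ctrl
print(ctrl.close_job())"
```

```text
the job is handed in; nothing more can be done
None
```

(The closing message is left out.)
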